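# Pin the scribing fence to its index position with the thumbscrew

### The job

The fence of the wafer scribing base has been left loose, a little to the left (as the robot sees it) of its index position. Take the knurled thumbscrew from the white parking block, put it through the hole in the fence head, slide fence and screw together to the right by feel until the point drops into the tapped hole hidden underneath, and screw it clockwise fully home, so that its collar clamps the fence flat on the base. Go gently: until it is home never push the screw hard, or the thread is ruined, and leave the locating pin and the other things where they stand.

Things in the scene. Friction and masses are not known exactly. Their poses are not given: they have to be found in the camera images.
- thumbscrew_head (a point): Centre of the plain steel thumbscrew's knurled round head, 30 mm wide, 16 mm tall: the thing to grasp. z is the screw's axis, up from point to head. It starts upright in one of two bores, 80 mm apart, of a white parking block (46x124 mm, 36 mm high), its collar on the block's top, so this point starts 58 mm above the worktop; lift it over 30 mm to clear.
- thumbscrew: Origin: centre of the underside (seat) of its collar, 22 mm below the head's centre. Collar 27 mm wide, 3 mm thick; neck above it 18 mm wide, 11 mm tall. Below the seat 28 mm of stem: 13 mm smooth shank, 15 mm wide; right-hand three-start thread, 16 mm over the crests, lead 18 mm per turn (clockwise from above sinks it); cone point, 4 mm wide at the tip. 80 g.
- fence_hole (a point): Centre of the plain through hole, 19 mm wide, in the fence head, on the head's top face, 10 mm above the base's top. The head is a dark steel plate 58x64x10 mm with the hole in its middle. x runs along the blade away from the robot, y along the slot to the left, z up. With the screw fully home its head's centre is 22 mm straight above this point. A tipped screw can catch in this hole.
- fence: The fence, a loose dark steel T-square of 0.2 to 0.4 kg; origin: centre of the hole on the head's underside. A low blade (under 10 mm high) runs 130 mm from the hole along +x, over the wafer. A tongue under the head sits in the base's slot with 1 mm play, so the fence slides along the slot only; pushing the screw sideways in its hole drags it along.
- slot_middle (a point): Middle of the guide slot, level with the base's top face, 28 mm above the worktop. The slot is 28 mm wide, 120 mm long, along y (+y left as seen from the robot, x away from it). A nut bar lies in it, its top 14 mm below the fence head's top. On the slot's centre line it has one tapped hole, 17.6 mm wide, hidden under the fence, 9 to 26 mm to the right (-y) of the fence hole's start; not measured.
- scribing_base: The fixed base, an aluminium plate 176 (x) by 220 (y) mm with the nut bar; origin: centre of its underside, on the worktop. Screw on the solid bar: its seat stands 14 mm above the fence head. Over the tapped hole it drops till thread rests on thread, seat 2 to 9 mm above the head; once caught, 40 to 220 degrees clockwise take it home, where the collar stops it (the torque rises).
- locating_pin: A plain locating pin with a black ball knob 20 mm wide, parked in the other bore of the white block; origin: where its collar rests on the block's top. Either bore may hold either part. Leave it in its bore.
- wafer_tub: A squat closed cream tub, 68 mm in diameter, 46 mm high, left of the base. Leave it alone.
- beaker: A glass beaker, 54 mm in diameter, 70 mm high, behind the work. Leave it alone.

How it is judged (in metres and radians):
On the way:
1. the screw is upright in the fence hole and its point has dropped into the tapped hole (collar less than 11 mm above the fence head) (x of thumbscrew_head in the frame of fence_hole between -0.004 and 0.004 m and y of thumbscrew_head in the frame of fence_hole between -0.004 and 0.004 m and angle between the z axis of thumbscrew_head and the z axis of fence_hole, either way round below 0.08 rad and z of thumbscrew_head in the frame of fence_hole below 0.033 m), for 0.1 s.
At the end, for the whole second after the job is handed in: The thumbscrew stands upright (within 0.08 rad) and centred (within 4 mm) in the fence hole with its collar home on the fence head (gap under 1.3 mm), which it can only reach by being screwed into the tapped hole; the fence lies flat on the base (within 2 mm and 0.03 rad); both are at rest (x of thumbscrew_head in the frame of fence_hole between -0.004 and 0.004 m and y of thumbscrew_head in the frame of fence_hole between -0.004 and 0.004 m and z of fence_hole in the frame of slot_middle below 0.012 m and angle between the z axis of fence_hole and the z axis of slot_middle, either way round below 0.03 rad and angle between the z axis of thumbscrew_head and the z axis of fence_hole, either way round below 0.08 rad and z of thumbscrew_head in the frame of fence_hole below 0.0233 m and linear speed of each of thumbscrew, fence below 0.01 m/s); the robot touches nothing.
It fails at once if the thumbscrew is forced against the nut bar or the base before it is home (over 60 N) (contact force between thumbscrew and scribing_base above 60 N and z of thumbscrew_head in the frame of fence_hole above 0.024 m).
It fails at once if the thumbscrew is forced against the fence before it is home (over 60 N) (contact force between thumbscrew and fence above 60 N and z of thumbscrew_head in the frame of fence_hole above 0.024 m).
It fails at once if the locating pin is taken from its bore or knocked (distance of locating_pin from where it was at the start of the episode above 0.015 m).
It fails at once if the wafer tub is shifted (distance of wafer_tub from where it was at the start of the episode above 0.03 m).
It fails at once if the beaker is shifted (distance of beaker from where it was at the start of the episode above 0.03 m).
It also fails if it takes over 64 s, if anything falls off the work surface, if the arm or the gripper's body presses on something with over 40 N, if the wrist force passes 120 N, or if a joint passes its speed limit or range.

### The arm

A 6-joint arm with a two-finger parallel gripper is mounted at the origin on a cart in front of the work surface, level with it; the furniture and walls round the work are solid. World frame = base frame: x ahead of the robot, y to its left, z up, the work surface at z = 0. Lengths are in m, angles in degrees, forces in N, time in s.
With the tool pointing down it reaches from about 0.3 to 0.75 m from the base axis. Payload 8.5 kg.
Tool frame: the origin (TCP) lies on the centre line of the jaws, within the pads' length; the fingertips stand 17 mm ahead of it and the grasp point (between the pads) lies 2 mm behind it; z points along the fingers, y is the direction in which the jaws open and shut (so a half turn about z gives the same grasp; the last joint's range is limited). The gripper opens to 85 mm and grips with 20 to 120 N. Pads are 22 mm wide; open, the fingers measure 114 mm over their backs; the gripper's body (76 mm by 85 mm) begins 54 mm behind the grasp point. The pads swing forward as they close: fully open they stand 13 mm farther back than shut.
Start: joints at [53.325, 21.807, 74.336, -0, 83.858, -12.336], TCP at [0.227, 0.501, 0.248] pointing down, gripper open.
Joint ranges: [-178.18, 178.18], [-50.72, 133.34], [12.68, 142.11], [-81.47, 261.47], [9.98, 163.14], [-165.26, 165.26]. Speed limits (degrees/s): [136.94, 136.94, 180, 180, 180, 180].

### API

Orientations are given as a 3x3 rotation matrix whose columns are the frame's x, y, z axes.
In Python, from rig import env, imaging, close_job gives the robot as it stands.
- The arm moves only by the tool step_arm, never from a script. Its argument "steps" is one flat list of numbers, 7 for each row, row after row: the opening, from 0 (shut) to 1 (fully open), then the shift along the tool's x, y, z as a fraction of full scale, then the turn, a rotation vector about the tool's x, y, z as a fraction of full scale. A call has 1 to 10 rows; each row is the pose to reach, as a shift and turn from the pose commanded when the call began, along the tool's axes at that moment; what a row does not reach only later rows make up. Full scale, the value 1, is 0.3 m for a shift and 45 degrees for a turn. A row lasts 1/10 s, in which the tool goes at most 50 mm and 8.59 degrees, less where a joint would pass 70% of its speed; a pose out of reach is approached as far as the arm can. A call with a number of a shift or a turn outside -1 to 1 is refused whole. A call with a gripper value outside its range is refused whole. The fingers move at their own pace and stop on an object; "grip_force" is the grip in N (left out, the last holds). Time passes only in rows, so rows that repeat a pose let the fingers close. It gives the time, the measured TCP pose, the force and the opening at its end, in the units of the state.
- env.observe(): the state, without advancing time (a new reading comes with each control period).
- imaging.get_image(name): name is "side" or "top"; returns (picture, depth): 384x512x3 uint8, blue, green, red; 384x512 float32, m along the optical axis (not along the pixel's ray), 0 where there is no reading.
- imaging.get_calibration(name): a dict with "camera_matrix" (3x3 intrinsics, pixels), "world_from_camera" (4x4, takes a point from camera to world coordinates). Camera axes: x right, y down, z forward; pixel columns grow to the right and rows downward; lengths in m; the calibration is good to about 2 mm. A picture is of the moment at which its call begins. get_calibration takes no time and is no camera call.
- close_job(): hands the job in, once; it reports no verdict.
Trained networks look in the newest picture that a camera, given by its name, has taken for a name from the list of things; names that differ only in an ending like _2 or _b are one class to them, and where a whole thing is asked for, a point or a joint stands for the part that bears it (a point fixed in the world has none). Each returns a list of dicts, best first, with "score" (0 to 1); they miss things now and then, are a little off and sometimes report something else, mostly with a low value. They report only what shows in the picture. A call takes as long as a camera call.
- imaging.spot_in(camera, target): "pixel" ([column, row] in pixels, amid what is visible of it).
- imaging.regions_of(camera, target): "mask" (384x512 bool, what is visible of it) and "pixel" ([column, row] in pixels, amid what is visible of it).
- imaging.pinpoint(camera, target): "pixel" ([column, row] in pixels: a listed point, or the origin of a listed thing).
The state is a dict: "time_s": time; "q": joint angles; "qvel": joint speeds; "joint_efforts": joint torques, N m; "position": TCP position; "tool_rot": TCP orientation; "ft_force": force on the tool from outside, world axes, zero at the start; "wrist_torque": the same for the moment, N m; "grip_width": finger opening in m.
Only numpy, scipy, OpenCV 4.12 (cv2) and the standard library are available. Lean on these libraries where they do the work, as an engineer would, in place of code of your own. Each camera call takes 0.05 s, during which the arm holds its last target.

## Working session

There is one attempt and no reset: what is moved stays moved. The work goes in short steps, Python scripts to look and compute and a tool call to move; the robot and the scene stay as the last step left them, time stands still between calls to the robot, and variables do not carry over. Pictures are saved under pics/ and viewed, and the job is handed in when it is done.

Besides the shell and the picture viewer there is one more tool, called after "Request:" by a JSON object that holds its "method" and its "body". step_arm: Moves the arm, as the interface text tells. Shift numbers are shares of 0.3 m and turn numbers shares of 45 degrees, none past 1 either way. Its arguments: {"type":"object","properties":{"steps":{"type":"array","items":{"type":"number"}},"grip_force":{"type":"number"}},"required":["steps"]}

```bash
mkdir -p pics; ls
cat > h.py <<'E'
import numpy as np, cv2
from rig import env, imaging, close_job
def w(cam,px,depth=None,z=None):
    c=imaging.get_calibration(cam);K=c["camera_matrix"];T=np.array(c["world_from_camera"])
    r=np.linalg.inv(K)@np.array([px[0],px[1],1.0])
    if depth is not None: return (T@np.append(r*depth,1))[:3]
    d=T[:3,:3]@r;o=T[:3,3];return o+d*(z-o[2])/d[2]
def proj(cam,p):
    c=imaging.get_calibration(cam);K=np.array(c["camera_matrix"]);T=np.linalg.inv(np.array(c["world_from_camera"]))
    q=K@(T@np.append(p,1))[:3];return q[:2]/q[2]
E
python3 - <<'E'
from h import *
s=env.observe();print({k:np.round(v,3).tolist() for k,v in s.items()})
for c in("side","top"):
    im,d=imaging.get_image(c);cv2.imwrite(f"pics/{c}0.png",im);np.save(f"{c}d.npy",d)
    print(c,np.round(imaging.get_calibration(c)["world_from_camera"],3).tolist(),np.round(imaging.get_calibration(c)["camera_matrix"],1).tolist())
    for t,z in(("thumbscrew_head",.058),("thumbscrew",.036),("fence_hole",.038),("slot_middle",.028),("locating_pin",.036),("fence",.028),("scribing_base",0)):
        for r in imaging.pinpoint(c,t)[:2]:
            p=r["pixel"];print(c,t,np.round(p,1),round(r["score"],2),np.round(w(c,p,z=z),4))
E
```

```text
pics
{'time_s': 0.0, 'q': [53.324, 21.842, 74.386, 0.001, 83.857, -12.336], 'qvel': [0.038, -0.108, -0.047, -0.038, -0.025, -0.01], 'joint_efforts': [-0.001, -44.845, -23.128, -0.0, 0.005, 0.0], 'position': [0.227, 0.501, 0.248], 'tool_rot': [[-0.911, 0.412, -0.001], [0.412, 0.911, -0.001], [0.0, -0.001, -1.0]], 'ft_force': [-0.266, 0.555, 0.459], 'wrist_torque': [-0.015, 0.011, -0.034], 'grip_width': 0.085}
side [[0.96, -0.181, 0.215, 0.282], [-0.28, -0.56, 0.78, -0.889], [-0.021, -0.809, -0.588, 0.811], [0.0, 0.0, 0.0, 1.0]] [[476.1, 0.0, 262.1], [0.0, 476.1, 196.9], [0.0, 0.0, 1.0]]
side thumbscrew_head [247.5 279.3] 0.68 [ 0.4413 -0.1736  0.058 ]
side thumbscrew [247.5 289.2] 0.74 [ 0.4383 -0.1814  0.036 ]
side fence_hole [221.4 203.1] 0.76 [0.4508 0.1422 0.038 ]
side fence_hole [251.  279.2] 0.31 [ 0.4531 -0.1566  0.038 ]
side slot_middle [222.7 211.6] 0.92 [0.4481 0.117  0.028 ]
side locating_pin [257.1 311. ] 0.73 [ 0.4418 -0.2464  0.036 ]
side locating_pin [221.2 203.4] 0.23 [0.4504 0.1437 0.036 ]
side fence [219.9 207.1] 0.61 [0.4452 0.1389 0.028 ]
side scribing_base [241.8 215.3] 0.95 [0.5007 0.1205 0.    ]
side scribing_base [220.1 206.6] 0.18 [0.4521 0.1778 0.    ]
top [[0.013, -0.989, 0.144, 0.365], [-1.0, -0.016, -0.014, 0.088], [0.016, -0.144, -0.989, 1.28], [0.0, 0.0, 0.0, 1.0]] [[440.3, 0.0, 252.5], [0.0, 440.3, 192.9], [0.0, 0.0, 1.0]]
top thumbscrew_head [337.1 231.8] 0.55 [ 0.4376 -0.1658  0.058 ]
top thumbscrew [333.8 233.1] 0.69 [ 0.4351 -0.161   0.036 ]
top fence_hole [227.5 223.8] 0.69 [0.4569 0.1398 0.038 ]
top slot_middle [232.6 227.9] 0.89 [0.4462 0.1255 0.028 ]
top locating_pin [361.  231.6] 0.48 [ 0.4405 -0.2383  0.036 ]
top fence [225.9 228.1] 0.59 [0.4454 0.1445 0.028 ]
top scribing_base [237.2 209.9] 0.79 [0.5008 0.114  0.    ]
top scribing_base [363.6 232.4] 0.25 [ 0.4405 -0.2553  0.    ]
```

Run:
```python
import cv2
a=cv2.imread("pics/side0.png");b=cv2.imread("pics/top0.png")
def crop(im,x0,y0,x1,y1,s,n): cv2.imwrite(n,cv2.resize(im[y0:y1,x0:x1],None,fx=s,fy=s,interpolation=cv2.INTER_CUBIC))
crop(a,140,150,340,350,3,"pics/s1.png");crop(b,180,150,400,290,3.5,"pics/t1.png")
```

```text
(no output)
```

View pics/s1.png

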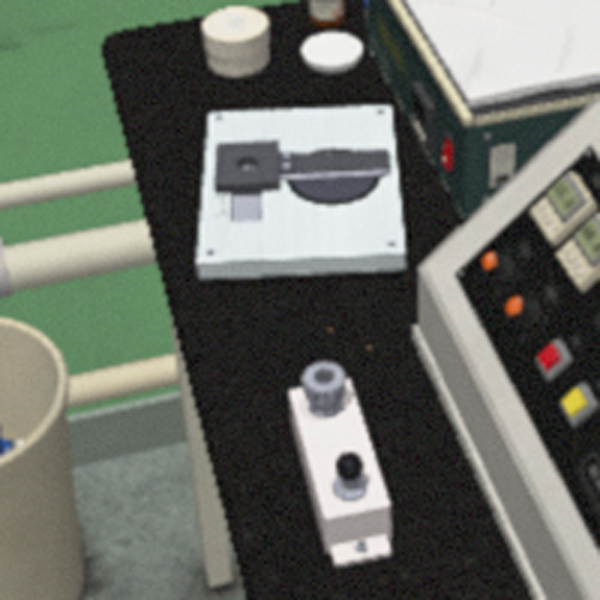

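View pics/t1.png

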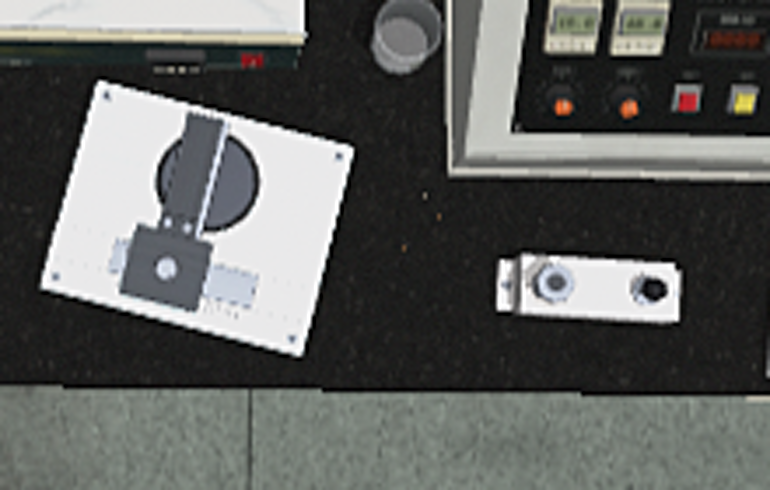

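View pics/top0.png

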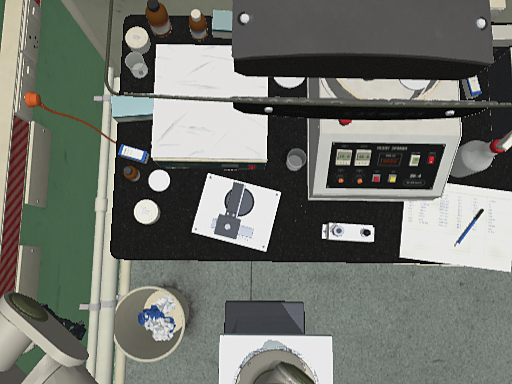

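View pics/side0.png

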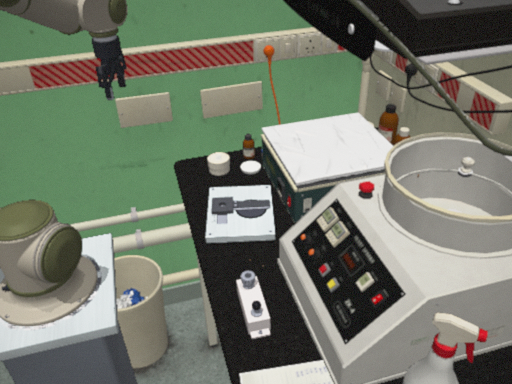

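The scene is clear. The thumbscrew is in the left bore (side px 247,276; top px 338,231) and the pin in the right. The fence head is at top px (228,226), and the base is yawed about -14°. Next I'll refine these numbers.

Run:
```python
from h import *
im=cv2.imread("pics/top0.png");d=np.load("topd.npy");sd=np.load("sided.npy")
cs=[(98,82),(354,148),(302,356),(40,288)]
P=[w("top",(180+x/3.5,150+y/3.5),z=.028) for x,y in cs]
g=cv2.cvtColor(im,cv2.COLOR_BGR2GRAY)
m=(g>150).astype(np.uint8);n,l,st,ce=cv2.connectedComponentsWithStats(m)
k=l[185,215] if l[185,215] else l[190,212]
pts=np.argwhere(l==k)[:,::-1].astype(np.float32);r=cv2.minAreaRect(pts);print(r)
B=[w("top",q,z=.028) for q in cv2.boxPoints(r)];print(np.round(B,4),np.mean(B,0))
for i in range(4):
    e=B[(i+1)%4]-B[i];print(np.linalg.norm(e),np.degrees(np.arctan2(e[1],e[0])))
# depth of points
for c,D,px in(("top",d,(338,231)),("top",d,(227,227)),("side",sd,(247,275)),("side",sd,(222,203))):
    print(c,px,np.round(w(c,px,depth=D[px[1],px[0]]),4))
# masks
for c,D in(("top",d),("side",sd)):
    for t in("thumbscrew_head","fence","locating_pin"):
        R=imaging.regions_of(c,t)
        for r in R[:1]:
            M=r["mask"];ys,xs=np.nonzero(M&(D>0))
            W=np.array([w(c,(x,y),depth=D[y,x]) for x,y in zip(xs,ys)])
            print(c,t,round(r["score"],2),len(W),np.round(np.percentile(W,[2,50,98],axis=0),4).tolist())
            if t=="thumbscrew_head":
                Q=W[W[:,2]>.06];print(" top pts",len(Q),(Q.min(0)+Q.max(0))/2,Q.mean(0))
            if t=="fence":
                np.save(f"f_{c}.npy",W)
```

```text
((236.08291625976562, 211.7849884033203), (77.31505584716797, 61.74007034301758), 14.743562698364258)
[[ 0.4335  0.2435  0.028 ]
 [ 0.6063  0.2039  0.028 ]
 [ 0.5522 -0.0126  0.028 ]
 [ 0.3811  0.0311  0.028 ]] [0.49326948 0.11647083 0.028     ]
0.1772101054571234 -12.896117698154034
0.2231903487626589 -104.02568713316947
0.17653086447532684 165.6566734248289
0.21871923212518218 76.14393687401963
top (338, 231) [ 0.4395 -0.1671  0.0641]
top (227, 227) [0.4489 0.1417 0.0224]
side (247, 275) [ 0.4415 -0.1702  0.0678]
side (222, 203) [0.454  0.1515 0.031 ]
top fence 0.91 799 [[0.4252, 0.103, 0.0291], [0.4791, 0.1276, 0.0359], [0.5693, 0.1692, 0.0418]]
top locating_pin 0.56 47 [[0.4299, -0.253, 0.0371], [0.438, -0.2438, 0.0636], [0.4477, -0.239, 0.0693]]
side fence 0.67 618 [[0.4273, 0.0997, 0.0285], [0.4795, 0.1234, 0.036], [0.5721, 0.1679, 0.0401]]
side locating_pin 0.66 156 [[0.4301, -0.2592, 0.0355], [0.439, -0.2523, 0.0456], [0.4515, -0.2409, 0.0681]]
```

Run:
```python
from h import *
for c,p,z in(("top",(227.5,226.2),.038),("side",(222.7,204.3),.038),("top",(338,230.6),.066),("side",(247.3,275),.066)):
    print(c,p,np.round(w(c,p,z=z),4))
for c,s,(u,v),n in(("top",10,(338,231),"a"),("side",10,(247,282),"b"),("top",10,(228,226),"c"),("side",10,(221,205),"d")):
    im=cv2.imread(f"pics/{c}0.png")[v-18:v+18,u-18:u+18]
    cv2.imwrite(f"pics/z{n}.png",cv2.resize(im,None,fx=s,fy=s,interpolation=cv2.INTER_NEAREST))
a=[cv2.imread(f"pics/z{n}.png") for n in "abcd"]
cv2.imwrite("pics/zz.png",cv2.resize(np.vstack([np.hstack(a[:2]),np.hstack(a[2:])]),(600,600)))
```

```text
top (227.5, 226.2) [0.4502 0.1397 0.038 ]
side (222.7, 204.3) [0.453  0.1357 0.038 ]
top (338, 230.6) [ 0.4405 -0.1667  0.066 ]
side (247.3, 275) [ 0.4425 -0.1686  0.066 ]
```

View pics/zz.png

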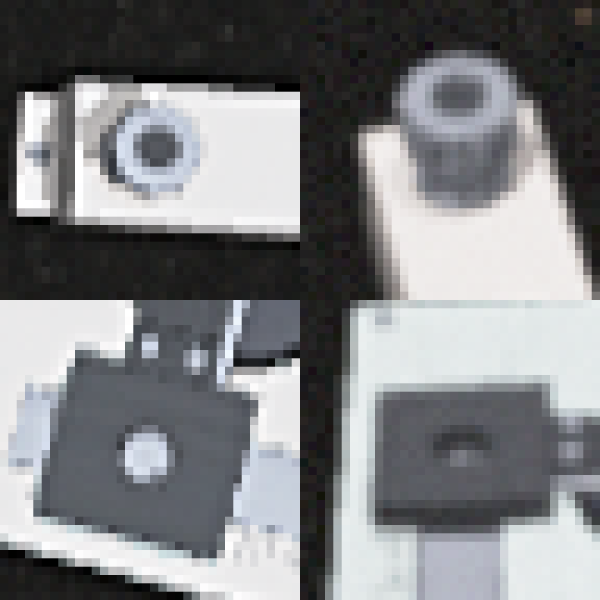

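```bash
cat >> h.py <<'E'
def plan(target,yaw_deg,cmd=None):
    """world target + world yaw change (ccw +) -> tool fractions from current measured pose"""
    s=env.observe();R=np.array(s["tool_rot"]);p=np.array(s["position"]) if cmd is None else np.array(cmd)
    print("t",round(s["time_s"],2),"q",np.round(s["q"],1),"shift",np.round(R.T@(np.array(target)-p)/.3,4),"turnz",-yaw_deg/45,"yawx",np.round(np.degrees(np.arctan2(R[1,0],R[0,0])),2))
E
python3 - <<'E'
from h import *
d=np.load("topd.npy");sd=np.load("sided.npy")
for p in((350,40),(300,97),(370,103),(250,70),(400,110),(350,150),(330,200)):
    print(p,d[p[1],p[0]],np.round(w("top",p,depth=d[p[1],p[0]]),3))
for p in((350,30),(300,10),(400,60)): print("side",p,np.round(w("side",p,depth=sd[p[1],p[0]]),3))
plan((.4415,-.1675,.16),53)
plan((.33,.17,.24),53)
E
```

```text
(350, 40) 0.6709447 [ 0.694 -0.066  0.653]
(300, 97) 0.6637871 [0.605 0.01  0.646]
(370, 103) 0.6581792 [ 0.595 -0.095  0.652]
(250, 70) 0.7390737 [0.675 0.085 0.579]
(400, 110) 0.70015347 [ 0.599 -0.154  0.611]
(350, 150) 1.1269232 [ 0.639 -0.175  0.185]
(330, 200) 1.2973878 [ 0.534 -0.159 -0.002]
side (350, 30) [ 0.602 -0.239  0.594]
side (300, 10) [ 0.601 -0.028  0.571]
side (400, 60) [1.098 0.398 0.269]
t 1.1 q [ 53.3  21.8  74.3   0.   83.9 -12.3] shift [-1.571  -1.7355  0.2944] turnz -1.1777777777777778 yawx 155.66
t 1.1 q [ 53.3  21.8  74.3   0.   83.9 -12.3] shift [-0.7687 -0.8636  0.0278] turnz -1.1777777777777778 yawx 155.66
```

Request:
{"method": "step_arm", "body": {"steps": [1,-0.77,-0.86,0.03,0,0,-0.9,1,-0.77,-0.86,0.03,0,0,-0.9,1,-0.77,-0.86,0.03,0,0,-0.9,1,-0.77,-0.86,0.03,0,0,-0.9,1,-0.77,-0.86,0.03,0,0,-0.9,1,-0.77,-0.86,0.03,0,0,-0.9,1,-0.77,-0.86,0.03,0,0,-0.9,0.6,-0.77,-0.86,0.03,0,0,-0.9], "grip_force": 60}}

```text
time_s: 1.9
position: [0.3313, 0.1682, 0.2395]
tool_rot: [[-0.961, -0.276, 0.001], [-0.276, 0.961, -0.0], [-0.001, -0.001, -1.0]]
ft_force: [-0.2, 0.1, 0.9]
grip_width: 0.0737
```

Run:
```python
from h import *
plan((.4415,-.1675,.16),13)
```

```text
t 1.9 q [  8.5   4.  100.2  -0.   75.8 -97.5] shift [-0.0439 -1.1769  0.2655] turnz -0.28888888888888886 yawx -163.96
```

Request:
{"method": "step_arm", "body": {"steps": [0.6,-0.04,-1,0.25,0,0,-0.29,0.6,-0.04,-1,0.25,0,0,-0.29,0.6,-0.04,-1,0.25,0,0,-0.29,0.6,-0.04,-1,0.25,0,0,-0.29,0.6,-0.04,-1,0.25,0,0,-0.29,0.6,-0.04,-1,0.25,0,0,-0.29,0.6,-0.04,-1,0.25,0,0,-0.29,0.6,-0.04,-1,0.25,0,0,-0.29]}}

```text
time_s: 2.7
position: [0.4265, -0.1167, 0.1634]
tool_rot: [[-0.875, -0.485, -0.001], [-0.485, 0.875, 0.0], [0.001, 0.0, -1.0]]
ft_force: [-0.4, -0.3, 0.7]
grip_width: 0.0512
```

Run:
```python
from h import *
plan((.4415,-.1675,.11),0)
plan((.4415,-.1675,.06),0)
```

```text
t 2.7 q [ -30.7   16.4   98.5   -0.    65.1 -149.7] shift [ 0.038  -0.1724  0.1781] turnz 0.0 yawx -151.0
t 2.7 q [ -30.7   16.4   98.5   -0.    65.1 -149.7] shift [ 0.038  -0.1725  0.3447] turnz 0.0 yawx -151.0
```

Request:
{"method": "step_arm", "body": {"steps": [0.6,0.038,-0.172,0.1,0,0,0,0.6,0.038,-0.172,0.178,0,0,0,0.6,0.038,-0.172,0.178,0,0,0,0.6,0.038,-0.172,0.178,0,0,0]}}

```text
time_s: 3.1
position: [0.4408, -0.1636, 0.1115]
tool_rot: [[-0.873, -0.488, -0.001], [-0.488, 0.873, 0.001], [0.0, 0.001, -1.0]]
ft_force: [0.2, -0.2, -0.2]
grip_width: 0.0515
```

```bash
cat >> h.py <<'E'
def look(name,pts,r=40,s=7):
    o=[]
    for c,(u,v) in zip(("top","side"),pts):
        im,d=imaging.get_image(c);u0=max(u-r,0);v0=max(v-r,0)
        o.append(cv2.resize(im[v0:v0+2*r,u0:u0+2*r],(400,400),interpolation=cv2.INTER_CUBIC))
    cv2.imwrite(f"pics/{name}.png",np.hstack(o))
E
python3 - <<'E'
from h import *
plan((.4415,-.1675,.06),0)
look("g1",((338,231),(247,270)))
E
```

```text
t 3.1 q [ -34.8   23.2   98.5    0.    58.4 -154.1] shift [ 0.0043 -0.0126  0.1716] turnz 0.0 yawx -150.76
```

View pics/g1.png

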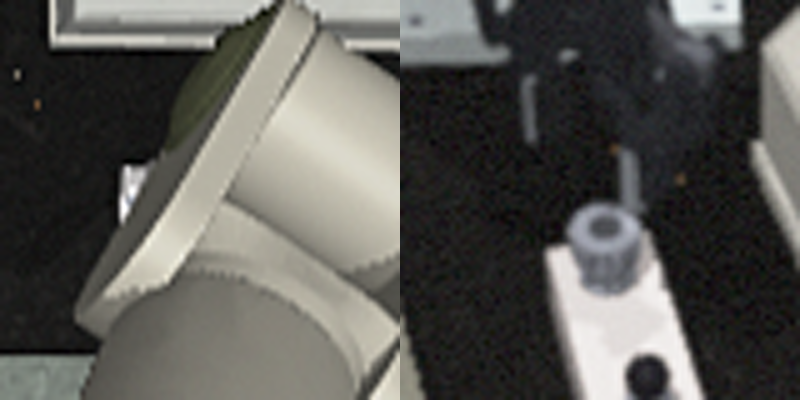

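Request:
{"method": "step_arm", "body": {"steps": [0.6,0.0,0,0.08,0,0,0,0.6,0.0,0,0.1,0,0,0,0.6,0.0,0,0.1,0,0,0]}}

```text
time_s: 3.5
position: [0.4409, -0.164, 0.0813]
tool_rot: [[-0.872, -0.489, -0.0], [-0.489, 0.872, 0.0], [0.0, 0.001, -1.0]]
ft_force: [0.7, -0.0, 0.3]
grip_width: 0.0512
```

Run:
```python
from h import *
plan((.4415,-.1675,.06),0)
look("g2",((338,231),(247,270)))
for t in((.4415,-.1675,.066),(.4415,-.1675,.08)): print(proj("side",np.array(t)))
```

```text
t 3.5 q [ -34.9   25.9  100.6    0.    53.6 -154.1] shift [ 0.0041 -0.0112  0.0709] turnz 0.0 yawx -150.75
[246.72013703 274.74020992]
[246.46053801 270.11541481]
```

View pics/g2.png

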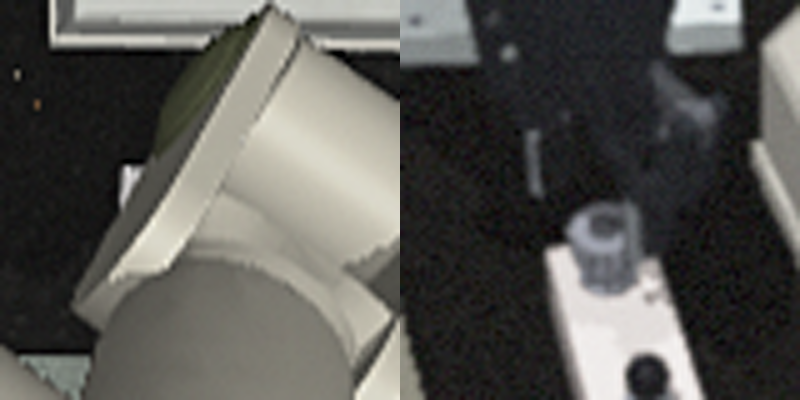

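Run:
```python
from h import *
s=env.observe();p=np.array(s["position"]);R=np.array(s["tool_rot"])
for sg in(1,-1):
  for x in(-.011,.011):
    for z in(.01,-.01):
      u=proj("side",p+R@np.array([x,sg*.0256,z]));print(sg,x,z,np.round([(u[0]-207)*5+400,(u[1]-230)*5],0))
```

```text
1 -0.011 0.01 [574. 168.]
1 -0.011 -0.01 [572. 135.]
1 0.011 0.01 [537. 194.]
1 0.011 -0.01 [535. 160.]
-1 -0.011 0.01 [656. 225.]
-1 -0.011 -0.01 [654. 192.]
-1 0.011 0.01 [619. 252.]
-1 0.011 -0.01 [618. 219.]
```

Request:
{"method": "step_arm", "body": {"steps": [0.6,0.004,-0.011,0.03,0,0,0,0.6,0.004,-0.011,0.05,0,0,0,0.6,0.004,-0.011,0.07,0,0,0,0.6,0.004,-0.011,0.07,0,0,0]}}

```text
time_s: 4.0
position: [0.4412, -0.1679, 0.0591]
tool_rot: [[-0.873, -0.488, -0.001], [-0.488, 0.873, 0.001], [0.001, 0.002, -1.0]]
ft_force: [0.4, 0.3, -0.4]
grip_width: 0.0513
```

Run:
```python
from h import *
plan((.4415,-.1675,.06),0)
look("g3",((338,231),(247,270)))
```

```text
t 4.0 q [ -35.2   28.2  101.6   -0.    50.3 -154.4] shift [-0.0013  0.0006 -0.0031] turnz 0.0 yawx -150.8
```

View pics/g3.png

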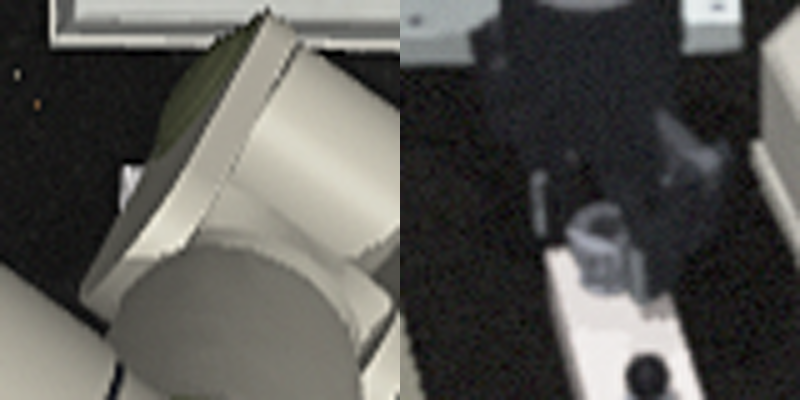

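The jaws straddle the head, so I'll close them.

Request:
{"method": "step_arm", "body": {"steps": [0.45,0,0,0,0,0,0,0.3,0,0,0,0,0,0,0.3,0,0,0,0,0,0,0.25,0,0,0,0,0,0,0.2,0,0,0,0,0,0,0.2,0,0,0,0,0,0], "grip_force": 60}}

```text
time_s: 4.7
position: [0.4417, -0.1681, 0.0604]
tool_rot: [[-0.873, -0.488, 0.001], [-0.488, 0.873, -0.0], [-0.0, -0.001, -1.0]]
ft_force: [-1.2, 0.3, 5.9]
grip_width: 0.0282
```

Request:
{"method": "step_arm", "body": {"steps": [0,0,0,0,0,0,0,0,0,0,0,0,0,0,0,0,0,-0.03,0,0,0,0,0,0,-0.06,0,0,0,0,0,0,-0.1,0,0,0,0,0,0,-0.14,0,0,0]}}

```text
time_s: 5.3
position: [0.4417, -0.1681, 0.103]
tool_rot: [[-0.873, -0.488, 0.0], [-0.488, 0.873, -0.0], [-0.0, -0.0, -1.0]]
ft_force: [-0.1, 0.0, -1.6]
grip_width: 0.0281
```

Run:
```python
from h import *
plan((.4415,-.1675,.12),0)
look("g4",((338,231),(247,270)))
```

```text
t 5.3 q [ -35.2   24.1   98.8   -0.    57.1 -154.4] shift [-0.0005  0.0018 -0.0567] turnz 0.0 yawx -150.78
```

View pics/g4.png

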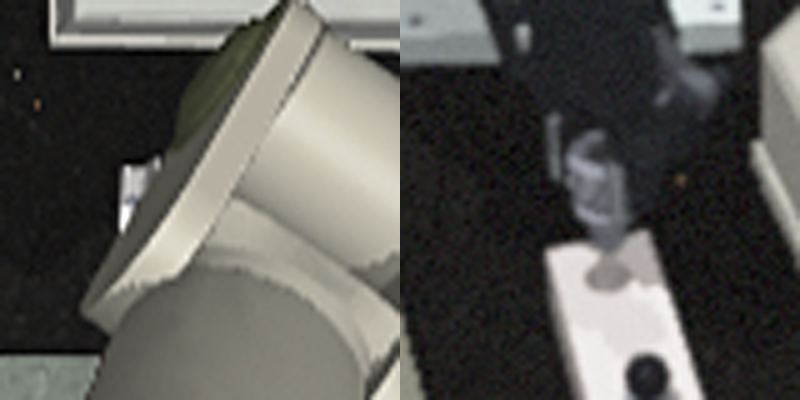

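Run:
```python
from h import *
plan((.451,.139,.135),33)
plan((.4417,-.1681,.135),0)
```

```text
t 5.4 q [ -35.2   24.    98.8   -0.    57.  -154.4] shift [-0.5257  0.88   -0.1066] turnz -0.7333333333333333 yawx -150.79
t 5.4 q [ -35.2   24.    98.8   -0.    57.  -154.4] shift [ 0.001   0.0016 -0.1046] turnz 0.0 yawx -150.79
```

Request:
{"method": "step_arm", "body": {"steps": [0,0,0,-0.105,0,0,0,0,-0.05,0.09,-0.105,0,0,0,0,-0.13,0.22,-0.105,0,0,0,0,-0.21,0.36,-0.105,0,0,-0.1,0,-0.3,0.5,-0.105,0,0,-0.2,0,-0.38,0.64,-0.105,0,0,-0.35,0,-0.46,0.77,-0.105,0,0,-0.5,0,-0.515,0.86,-0.105,0,0,-0.6,0,-0.525,0.88,-0.105,0,0,-0.7,0,-0.525,0.88,-0.105,0,0,-0.73], "grip_force": 100}}

```text
time_s: 6.4
position: [0.4499, 0.1404, 0.1332]
tool_rot: [[-0.465, -0.885, -0.0], [-0.885, 0.465, -0.0], [0.0, 0.0, -1.0]]
ft_force: [-0.5, -1.0, -0.2]
grip_width: 0.0272
```

Request:
{"method": "step_arm", "body": {"steps": [0,0,0,0,0,0,0,0,0,0,0,0,0,0]}}

```text
time_s: 6.6
position: [0.4503, 0.1385, 0.1333]
tool_rot: [[-0.471, -0.882, -0.0], [-0.882, 0.471, -0.0], [0.0, 0.0, -1.0]]
ft_force: [-0.2, -0.9, -1.2]
grip_width: 0.0266
```

Run:
```python
from h import *
plan((.451,.139,.135),0)
look("p1",((227,226),(222,195)))
for p in((.451,.139,.0817),(.451,.139,.038)): print(proj("side",np.array(p)))
for c in("top","side"):
  for t in("thumbscrew_head","thumbscrew","fence_hole"): print(c,t,[(np.round(r["pixel"],1).tolist(),round(r["score"],2)) for r in imaging.pinpoint(c,t)[:2]])
```

```text
t 6.6 q [   2.7   21.4   96.8   -0.    61.8 -149.3] shift [-0.0026 -0.0013 -0.0056] turnz 0.0 yawx -118.09
[220.55698815 190.61048212]
[221.72076388 203.7509372 ]
top thumbscrew_head []
top thumbscrew [([229.7, 227.2], 0.61)]
top fence_hole []
side thumbscrew_head [([218.8, 176.3], 0.49)]
side thumbscrew [([219.7, 185.9], 0.62)]
side fence_hole [([220.2, 203.5], 0.86), ([239.0, 215.0], 0.34)]
```

View pics/p1.png

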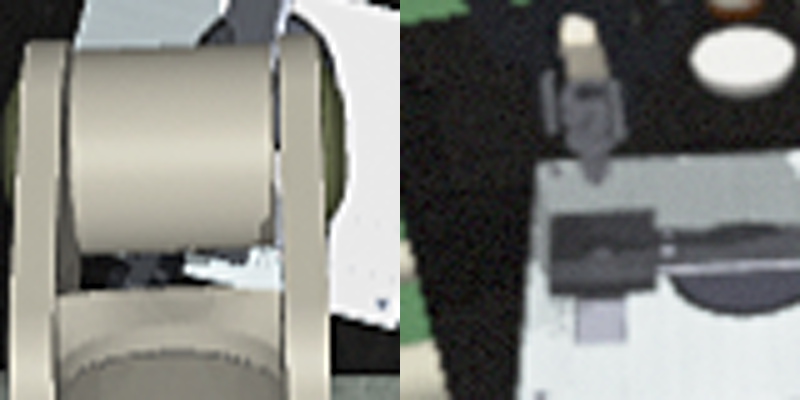

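Request:
{"method": "step_arm", "body": {"steps": [0,-0.002,-0.001,0.06,0,0,0,0,-0.002,-0.001,0.1,0,0,0,0,-0.002,-0.001,0.12,0,0,0,0,-0.002,-0.001,0.13,0,0,0,0,-0.002,-0.001,0.13,0,0,0]}}

```text
time_s: 7.5
position: [0.4509, 0.1396, 0.0944]
tool_rot: [[-0.469, -0.883, -0.0], [-0.883, 0.469, -0.0], [0.0, 0.0, -1.0]]
ft_force: [0.3, 0.2, -1.3]
grip_width: 0.0269
```

Run:
```python
from h import *
plan((.451,.139,.09),0)
look("p2",((227,226),(222,195)),r=25)
```

```text
t 7.5 q [   2.8   24.8   99.5   -0.    55.7 -149.3] shift [ 0.0016 -0.0014  0.0148] turnz 0.0 yawx -117.94
```

View pics/p2.png

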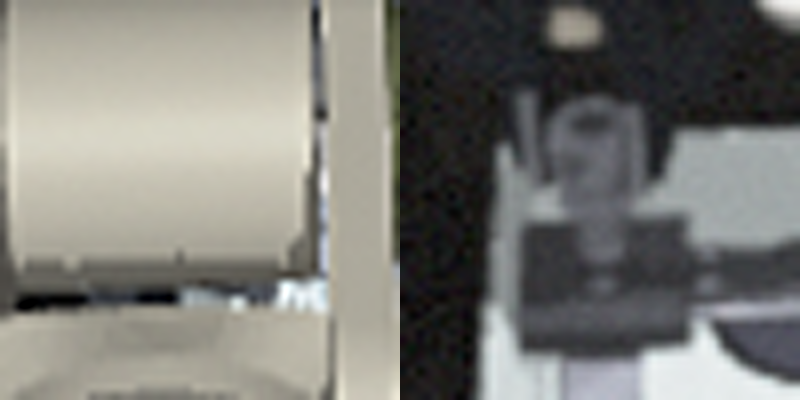

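Request:
{"method": "step_arm", "body": {"steps": [0,0,0,0.01,0,0,0,0,0,0,0.02,0,0,0,0,0,0,0.025,0,0,0,0,0,0,0.025,0,0,0]}}

```text
time_s: 8.0
position: [0.4507, 0.1396, 0.0867]
tool_rot: [[-0.469, -0.883, -0.0], [-0.883, 0.469, -0.0], [0.0, 0.0, -1.0]]
ft_force: [-0.2, 0.0, -1.6]
grip_width: 0.0267
```

Request:
{"method": "step_arm", "body": {"steps": [0,0,0,0.006,0,0,0,0,0,0,0.011,0,0,0,0,0,0,0.011,0,0,0]}}

```text
time_s: 8.3
position: [0.4507, 0.1396, 0.0834]
tool_rot: [[-0.469, -0.883, -0.0], [-0.883, 0.469, -0.0], [0.0, 0.0, -1.0]]
ft_force: [0.6, 0.4, -0.2]
grip_width: 0.027
```

Request:
{"method": "step_arm", "body": {"steps": [0,0,0,0.006,0,0,0,0,0,0,0.01,0,0,0,0,0,0,0.01,0,0,0]}}

```text
time_s: 8.6
position: [0.4507, 0.1396, 0.0805]
tool_rot: [[-0.469, -0.883, -0.0], [-0.883, 0.469, -0.0], [0.0, 0.0, -1.0]]
ft_force: [0.3, -0.3, -1.2]
grip_width: 0.0268
```

Request:
{"method": "step_arm", "body": {"steps": [0,0,0,0.004,0,0,0,0,0,0,0.007,0,0,0,0,0,0,0.007,0,0,0]}}

```text
time_s: 8.9
position: [0.4507, 0.1396, 0.0784]
tool_rot: [[-0.469, -0.883, -0.0], [-0.883, 0.469, -0.0], [0.0, 0.0, -1.0]]
ft_force: [-0.3, 0.5, -0.5]
grip_width: 0.0267
```

Request:
{"method": "step_arm", "body": {"steps": [0,0,0,0.003,0,0,0,0,0,0,0.003,0,0,0]}}

```text
time_s: 9.1
position: [0.4508, 0.1396, 0.0776]
tool_rot: [[-0.469, -0.883, -0.0], [-0.883, 0.469, 0.0], [0.0, 0.0, -1.0]]
ft_force: [-0.1, 0.2, -0.6]
grip_width: 0.0271
```

Request:
{"method": "step_arm", "body": {"steps": [0,0,0,0.003,0,0,0,0,0,0,0.003,0,0,0]}}

```text
time_s: 9.3
position: [0.4508, 0.1396, 0.0767]
tool_rot: [[-0.469, -0.883, 0.0], [-0.883, 0.469, 0.0], [-0.0, -0.0, -1.0]]
ft_force: [-0.2, -1.3, -0.1]
grip_width: 0.0269
```

Request:
{"method": "step_arm", "body": {"steps": [0,0,0,0.003,0,0,0,0,0,0,0.003,0,0,0]}}

```text
time_s: 9.5
position: [0.451, 0.1397, 0.0763]
tool_rot: [[-0.469, -0.883, 0.001], [-0.883, 0.469, 0.0], [-0.0, -0.001, -1.0]]
ft_force: [-0.5, 0.9, 6.1]
grip_width: 0.0267
```

Contact with the bar came at z≈0.0764, as predicted. Next I'll slide right along the slot (tool +0.97, -0.24) with light pressure.

Request:
{"method": "step_arm", "body": {"steps": [0,0.0032,-0.0008,0,0,0,0,0,0.0065,-0.0016,0,0,0,0,0,0.01,-0.0025,0,0,0,0,0,0.01,-0.0025,0,0,0,0]}}

```text
time_s: 9.9
position: [0.4504, 0.1374, 0.0764]
tool_rot: [[-0.469, -0.883, 0.001], [-0.883, 0.469, 0.002], [-0.002, -0.001, -1.0]]
ft_force: [-0.5, 5.4, 4.5]
grip_width: 0.027
```

Request:
{"method": "step_arm", "body": {"steps": [0,0.0032,-0.0008,0,0,0,0,0,0.0065,-0.0016,0,0,0,0,0,0.01,-0.0025,0,0,0,0]}}

```text
time_s: 10.2
position: [0.45, 0.1344, 0.0764]
tool_rot: [[-0.469, -0.883, 0.002], [-0.883, 0.469, 0.002], [-0.003, -0.001, -1.0]]
ft_force: [0.7, 5.9, 4.2]
grip_width: 0.027
```

Request:
{"method": "step_arm", "body": {"steps": [0,0.0032,-0.0008,0,0,0,0,0,0.0065,-0.0016,0,0,0,0,0,0.01,-0.0025,0,0,0,0]}}

```text
time_s: 10.5
position: [0.4492, 0.1315, 0.0764]
tool_rot: [[-0.469, -0.883, 0.002], [-0.883, 0.469, 0.002], [-0.003, -0.001, -1.0]]
ft_force: [0.7, 7.4, 3.6]
grip_width: 0.0266
```

Request:
{"method": "step_arm", "body": {"steps": [0,0.0032,-0.0008,0,0,0,0,0,0.0065,-0.0016,0,0,0,0]}}

```text
time_s: 10.7
position: [0.4486, 0.1293, 0.0762]
tool_rot: [[-0.469, -0.883, 0.002], [-0.883, 0.469, 0.001], [-0.002, -0.001, -1.0]]
ft_force: [1.2, 3.9, 2.2]
grip_width: 0.027
```

Request:
{"method": "step_arm", "body": {"steps": [0,0.0032,-0.0008,0,0,0,0,0,0.0065,-0.0016,0,0,0,0]}}

```text
time_s: 10.9
position: [0.4479, 0.1272, 0.0761]
tool_rot: [[-0.469, -0.883, 0.001], [-0.883, 0.469, 0.001], [-0.002, -0.001, -1.0]]
ft_force: [0.7, 6.1, 5.1]
grip_width: 0.0274
```

Request:
{"method": "step_arm", "body": {"steps": [0,0.0032,-0.0008,0,0,0,0,0,0.0065,-0.0016,0,0,0,0]}}

```text
time_s: 11.1
position: [0.4475, 0.1253, 0.0761]
tool_rot: [[-0.469, -0.883, 0.001], [-0.883, 0.469, 0.001], [-0.002, -0.001, -1.0]]
ft_force: [0.6, 6.6, 3.0]
grip_width: 0.0271
```

Request:
{"method": "step_arm", "body": {"steps": [0,0.0032,-0.0008,0,0,0,0,0,0.0065,-0.0016,0,0,0,0]}}

```text
time_s: 11.3
position: [0.447, 0.1233, 0.0761]
tool_rot: [[-0.469, -0.883, 0.001], [-0.883, 0.469, 0.001], [-0.002, -0.001, -1.0]]
ft_force: [0.8, 7.3, 2.8]
grip_width: 0.0268
```

Request:
{"method": "step_arm", "body": {"steps": [0,0.0032,-0.0008,0,0,0,0,0,0.0065,-0.0016,0,0,0,0]}}

```text
time_s: 11.5
position: [0.4465, 0.1214, 0.0761]
tool_rot: [[-0.469, -0.883, 0.001], [-0.883, 0.469, 0.001], [-0.002, -0.001, -1.0]]
ft_force: [0.9, 6.4, 2.4]
grip_width: 0.0271
```

Request:
{"method": "step_arm", "body": {"steps": [0,0,0,0.002,0,0,0,0,0,0,0.002,0,0,0]}}

```text
time_s: 11.7
position: [0.4463, 0.1213, 0.0753]
tool_rot: [[-0.469, -0.883, 0.001], [-0.883, 0.469, 0.001], [-0.001, -0.0, -1.0]]
ft_force: [0.9, 4.3, 2.5]
grip_width: 0.0265
```

Run:
```python
from h import *
look("p3",((227,226),(222,200)),r=25)
```

```text
(no output)
```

View pics/p3.png

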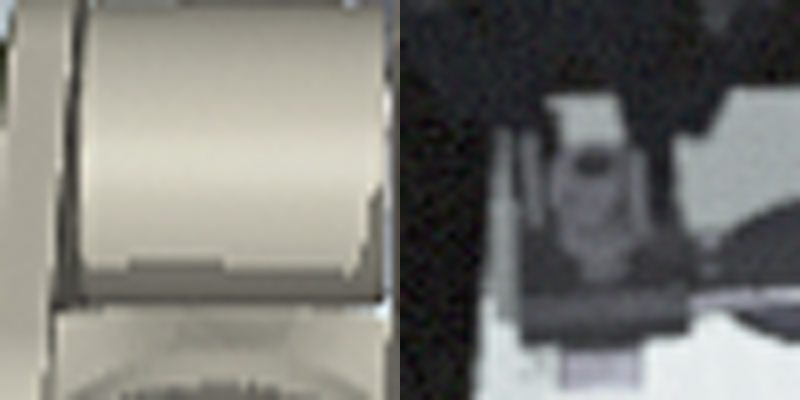

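Request:
{"method": "step_arm", "body": {"steps": [0,0,0,0.003,0,0,0,0,0,0,0.003,0,0,0]}}

```text
time_s: 12.0
position: [0.4462, 0.1211, 0.0743]
tool_rot: [[-0.469, -0.883, 0.0], [-0.883, 0.469, 0.0], [-0.0, -0.0, -1.0]]
ft_force: [0.7, 3.0, 0.3]
grip_width: 0.027
```

Request:
{"method": "step_arm", "body": {"steps": [0,0,0,0.003,0,0,0,0,0,0,0.003,0,0,0]}}

```text
time_s: 12.2
position: [0.4461, 0.1209, 0.0733]
tool_rot: [[-0.469, -0.883, -0.0], [-0.883, 0.469, -0.0], [0.0, 0.0, -1.0]]
ft_force: [1.3, 3.1, -0.6]
grip_width: 0.0269
```

Request:
{"method": "step_arm", "body": {"steps": [0,0,0,0.003,0,0,0,0,0,0,0.006,0,0,0,0,0,0,0.006,0,0,0]}}

```text
time_s: 12.5
position: [0.446, 0.1208, 0.0714]
tool_rot: [[-0.469, -0.883, -0.0], [-0.883, 0.469, -0.0], [0.0, 0.0, -1.0]]
ft_force: [0.8, 1.7, -1.3]
grip_width: 0.0268
```

Request:
{"method": "step_arm", "body": {"steps": [0,0,0,0.003,0,0,0,0,0,0,0.003,0,0,0]}}

```text
time_s: 12.7
position: [0.4461, 0.1209, 0.0707]
tool_rot: [[-0.469, -0.883, -0.0], [-0.883, 0.469, -0.0], [0.0, 0.0, -1.0]]
ft_force: [0.5, 2.5, 2.3]
grip_width: 0.0269
```

Request:
{"method": "step_arm", "body": {"steps": [0,0.0032,-0.0008,0,0,0,0,0,0.0032,-0.0008,0,0,0,0]}}

```text
time_s: 12.9
position: [0.4459, 0.1201, 0.0708]
tool_rot: [[-0.469, -0.883, 0.0], [-0.883, 0.469, 0.001], [-0.001, 0.0, -1.0]]
ft_force: [-0.4, 5.3, 3.0]
grip_width: 0.027
```

Request:
{"method": "step_arm", "body": {"steps": [0,0,0,0.002,0,0,0,0,0,0,0.002,0,0,0]}}

```text
time_s: 13.1
position: [0.4459, 0.1202, 0.0705]
tool_rot: [[-0.469, -0.883, 0.001], [-0.883, 0.469, 0.001], [-0.001, -0.0, -1.0]]
ft_force: [-0.2, 5.6, 6.4]
grip_width: 0.0271
```

Request:
{"method": "step_arm", "body": {"steps": [0,0.0032,-0.0008,0,0,0,0,0,0.0032,-0.0008,0,0,0,0]}}

```text
time_s: 13.3
position: [0.4457, 0.1195, 0.0705]
tool_rot: [[-0.469, -0.883, 0.001], [-0.883, 0.469, 0.001], [-0.002, 0.0, -1.0]]
ft_force: [-0.4, 8.0, 7.6]
grip_width: 0.0267
```

Request:
{"method": "step_arm", "body": {"steps": [0,0.0032,-0.0008,0,0,0,0,0,0.0032,-0.0008,0,0,0,0]}}

```text
time_s: 13.5
position: [0.4455, 0.1189, 0.0706]
tool_rot: [[-0.469, -0.883, 0.001], [-0.883, 0.469, 0.002], [-0.002, 0.0, -1.0]]
ft_force: [0.3, 11.4, 6.7]
grip_width: 0.0268
```

Request:
{"method": "step_arm", "body": {"steps": [0,-0.003,0.0008,-0.001,0,0,0,0,-0.0065,0.0016,-0.001,0,0,0,0,-0.0065,0.0016,-0.001,0,0,0]}}

```text
time_s: 13.8
position: [0.4459, 0.1201, 0.0706]
tool_rot: [[-0.468, -0.883, 0.0], [-0.883, 0.468, 0.0], [-0.0, -0.0, -1.0]]
ft_force: [0.1, 4.3, 4.1]
grip_width: 0.0268
```

Request:
{"method": "step_arm", "body": {"steps": [0,-0.003,0.0008,0,0,0,0,0,-0.003,0.0008,0,0,0,0]}}

```text
time_s: 14.0
position: [0.4462, 0.1207, 0.0705]
tool_rot: [[-0.468, -0.884, 0.0], [-0.884, 0.468, -0.0], [0.0, -0.0, -1.0]]
ft_force: [0.2, 3.0, 4.1]
grip_width: 0.0267
```

Request:
{"method": "step_arm", "body": {"steps": [0,-0.003,0.0008,0,0,0,0,0,-0.003,0.0008,0,0,0,0]}}

```text
time_s: 14.2
position: [0.4464, 0.1216, 0.0703]
tool_rot: [[-0.468, -0.883, -0.0], [-0.883, 0.468, -0.0], [0.0, -0.0, -1.0]]
ft_force: [1.0, 1.4, 1.4]
grip_width: 0.0267
```

Request:
{"method": "step_arm", "body": {"steps": [0,0,0,0.002,0,0,0,0,0,0,0.002,0,0,0]}}

```text
time_s: 14.4
position: [0.4464, 0.1217, 0.0698]
tool_rot: [[-0.468, -0.883, 0.0], [-0.883, 0.468, -0.0], [-0.0, -0.0, -1.0]]
ft_force: [0.6, 0.7, 3.7]
grip_width: 0.0273
```

Request:
{"method": "step_arm", "body": {"steps": [0,-0.002,0.0005,0.001,0,0,0,0,-0.002,0.0005,0.001,0,0,0]}}

```text
time_s: 14.6
position: [0.4463, 0.1224, 0.0693]
tool_rot: [[-0.468, -0.883, -0.001], [-0.883, 0.468, -0.0], [0.0, 0.0, -1.0]]
ft_force: [0.8, 1.1, -0.1]
grip_width: 0.027
```

Request:
{"method": "step_arm", "body": {"steps": [0,0,0,0.003,0,0,0,0,0,0,0.003,0,0,0]}}

```text
time_s: 14.8
position: [0.4463, 0.1224, 0.0683]
tool_rot: [[-0.469, -0.883, -0.001], [-0.883, 0.469, 0.0], [0.0, 0.001, -1.0]]
ft_force: [1.0, 2.3, -1.4]
grip_width: 0.0269
```

Request:
{"method": "step_arm", "body": {"steps": [0,-0.003,0.0008,0,0,0,0,0,-0.003,0.0008,0,0,0,0]}}

```text
time_s: 15.0
position: [0.4465, 0.1232, 0.0685]
tool_rot: [[-0.468, -0.884, -0.001], [-0.884, 0.468, -0.0], [0.001, 0.0, -1.0]]
ft_force: [0.3, -0.5, 0.3]
grip_width: 0.0268
```

Request:
{"method": "step_arm", "body": {"steps": [0,0,0,0.003,0,0,0,0,0,0,0.003,0,0,0]}}

```text
time_s: 15.2
position: [0.4466, 0.1232, 0.0677]
tool_rot: [[-0.469, -0.883, -0.0], [-0.883, 0.469, -0.0], [0.0, 0.0, -1.0]]
ft_force: [-0.1, -0.1, 0.2]
grip_width: 0.0266
```

Request:
{"method": "step_arm", "body": {"steps": [0,0,0,0.003,0,0,0,0,0,0,0.003,0,0,0]}}

```text
time_s: 15.4
position: [0.4468, 0.1233, 0.0673]
tool_rot: [[-0.469, -0.883, 0.001], [-0.883, 0.469, 0.0], [-0.0, -0.0, -1.0]]
ft_force: [-2.2, 1.0, 7.0]
grip_width: 0.0271
```

Request:
{"method": "step_arm", "body": {"steps": [0,0,0,0,0,0,0.15,0,0,0,0,0,0,0.3,0,0,0,0,0,0,0.45,0,0,0,0,0,0,0.45]}}

```text
time_s: 15.8
position: [0.4466, 0.1233, 0.0668]
tool_rot: [[-0.746, -0.666, -0.0], [-0.666, 0.746, -0.0], [0.0, -0.0, -1.0]]
ft_force: [-0.1, -0.5, -0.7]
grip_width: 0.0266
```

Request:
{"method": "step_arm", "body": {"steps": [0,0,0,0.001,0,0,0.15,0,0,0,0.0025,0,0,0.3,0,0,0,0.004,0,0,0.45,0,0,0,0.004,0,0,0.45]}}

```text
time_s: 16.2
position: [0.4468, 0.1233, 0.0657]
tool_rot: [[-0.929, -0.369, 0.0], [-0.369, 0.929, 0.0], [-0.0, -0.0, -1.0]]
ft_force: [-0.3, 0.9, 1.3]
grip_width: 0.0268
```

Run:
```python
from h import *
s=env.observe();print(s["q"],s["wrist_torque"],s["ft_force"],s["position"])
```

```text
[ 7.40812228e-01  2.69365733e+01  1.02602061e+02  5.52829913e-03
  5.04480847e+01 -1.10924175e+02] [ 0.08765592  0.03811954 -0.05625846] [-0.28918938  0.91581548  1.28123248] [0.44677299 0.12330464 0.0656774 ]
```

Request:
{"method": "step_arm", "body": {"steps": [0,0,0,0.001,0,0,0.15,0,0,0,0.0022,0,0,0.3,0,0,0,0.0033,0,0,0.45,0,0,0,0.0044,0,0,0.6,0,0,0,0.0044,0,0,0.6]}}

```text
time_s: 16.7
position: [0.4468, 0.1234, 0.0644]
tool_rot: [[-0.996, 0.091, 0.0], [0.091, 0.996, 0.0], [-0.0, 0.0, -1.0]]
ft_force: [-0.6, 3.0, 2.0]
grip_width: 0.027
```

Request:
{"method": "step_arm", "body": {"steps": [0,0,0,0.001,0,0,0.15,0,0,0,0.0022,0,0,0.3,0,0,0,0.0033,0,0,0.45,0,0,0,0.0033,0,0,0.45]}}

```text
time_s: 17.1
position: [0.4468, 0.1234, 0.0634]
tool_rot: [[-0.903, 0.429, 0.0], [0.429, 0.903, 0.0], [-0.0, 0.0, -1.0]]
ft_force: [0.5, 1.8, 1.9]
grip_width: 0.027
```

Run:
```python
from h import *
s=env.observe();print(s["q"],s["wrist_torque"],s["ft_force"],s["position"])
look("p4",((227,226),(222,200)),r=25)
```

```text
[ 7.50684748e-01  2.71671505e+01  1.02731764e+02  2.38688695e-02
  5.00740284e+01 -6.38471608e+01] [ 0.42625318 -0.1176731  -0.00498364] [0.50312829 1.77638133 1.9064049 ] [0.44682601 0.12344154 0.06341156]
```

View pics/p4.png

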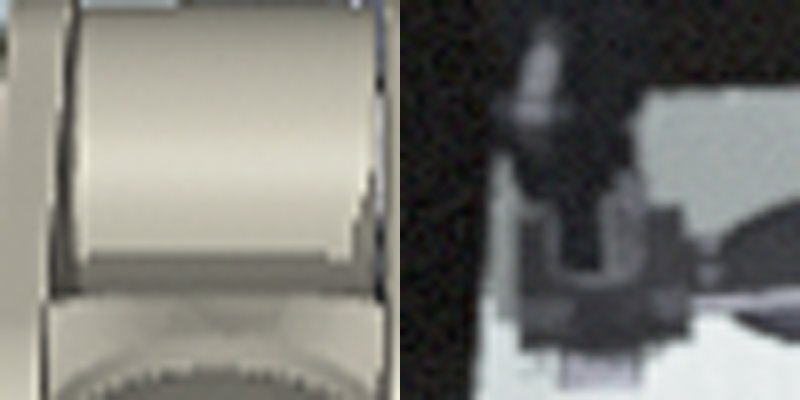

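Request:
{"method": "step_arm", "body": {"steps": [0,0,0,0.001,0,0,0.15,0,0,0,0.0022,0,0,0.3,0,0,0,0.0022,0,0,0.3]}}

```text
time_s: 17.5
position: [0.4469, 0.1234, 0.0627]
tool_rot: [[-0.777, 0.629, 0.001], [0.629, 0.777, 0.0], [-0.0, 0.001, -1.0]]
ft_force: [1.2, 2.4, 1.0]
grip_width: 0.0271
```

Run:
```python
from h import *
s=env.observe();print(s["q"][5],s["wrist_torque"],s["ft_force"],s["position"])
```

```text
-50.267818110371906 [ 0.58560591 -0.19259151  0.0568332 ] [1.15555564 2.4465245  0.96092252] [0.44686697 0.12340031 0.06274163]
```

Request:
{"method": "step_arm", "body": {"steps": [0,0,0,0.001,0,0,0.15,0,0,0,0.0022,0,0,0.3,0,0,0,0.0022,0,0,0.3]}}

```text
time_s: 17.8
position: [0.4471, 0.1235, 0.0626]
tool_rot: [[-0.609, 0.793, 0.002], [0.793, 0.609, 0.0], [-0.001, 0.002, -1.0]]
ft_force: [-0.0, 4.5, 7.4]
grip_width: 0.0266
```

Run:
```python
from h import *
s=env.observe();print(s["q"][5],s["wrist_torque"],s["ft_force"],s["position"])
```

```text
-36.78975544301237 [ 0.66188382 -0.02757792 -0.00652646] [-0.03748682  4.47304336  7.43959594] [0.44714306 0.12352266 0.06258175]
```

Request:
{"method": "step_arm", "body": {"steps": [0,0,0,0,0,0,0.15,0,0,0,0,0,0,0.3,0,0,0,0,0,0,0.3]}}

```text
time_s: 18.1
position: [0.447, 0.1238, 0.0626]
tool_rot: [[-0.407, 0.913, 0.001], [0.913, 0.407, 0.001], [0.0, 0.002, -1.0]]
ft_force: [0.5, 6.3, 7.1]
grip_width: 0.0268
```

Run:
```python
from h import *
s=env.observe();print(s["q"][5],s["wrist_torque"],s["ft_force"],s["position"],s["joint_efforts"])
```

```text
-23.288656099748408 [ 1.01751927  0.04786285 -0.04994261] [0.4818572  6.33301664 7.14132016] [0.44701138 0.12378006 0.06256744] [-2.78027818e+00 -3.71276164e+01 -1.23417252e+01 -1.23176280e+00
 -1.84889400e-02  9.89989713e-01]
```

Request:
{"method": "step_arm", "body": {"steps": [0,0,0,0,0,0,0.15,0,0,0,0,0,0,0.3,0,0,0,0,0,0,0.45,0,0,0,0,0,0,0.45]}}

```text
time_s: 18.5
position: [0.4471, 0.1239, 0.0625]
tool_rot: [[-0.066, 0.998, 0.001], [0.998, 0.066, 0.001], [0.001, 0.002, -1.0]]
ft_force: [0.8, 7.2, 6.4]
grip_width: 0.0268
```

Run:
```python
from h import *
s=env.observe();print(s["q"][5],s["wrist_torque"],s["ft_force"],s["position"],s["joint_efforts"])
```

```text
-3.058351905020515 [ 1.1548578  -0.08468052  0.06072909] [0.75111923 7.22792045 6.39783312] [0.44707223 0.1238856  0.06246367] [ -3.12101953 -37.88344502 -12.25962281  -1.31212134   0.15995775
   1.07080031]
```

Request:
{"method": "step_arm", "body": {"steps": [0.2,0,0,0,0,0,0,0.5,0,0,0,0,0,0,0.5,0,0,0,0,0,0,0.5,0,0,-0.05,0,0,0,0.5,0,0,-0.15,0,0,0,0.5,0,0,-0.25,0,0,-0.2,0.5,0,0,-0.3,0,0,-0.4,0.5,0,0,-0.3,0,0,-0.6]}}

```text
time_s: 19.3
position: [0.4473, 0.123, 0.1539]
tool_rot: [[-0.498, 0.867, 0.004], [0.867, 0.498, -0.0], [-0.002, 0.003, -1.0]]
ft_force: [0.2, 0.3, -1.3]
grip_width: 0.0425
```

Run:
```python
from h import *
s=env.observe();print(s["q"],s["wrist_torque"],s["ft_force"],s["position"],s["joint_efforts"])
look("r1",((232,230),(222,203)),r=25)
sd=imaging.get_image("side");d=sd[1]
for t in("thumbscrew_head","fence_hole","thumbscrew"): print(t,[(np.round(r["pixel"],1).tolist(),round(r["score"],2)) for r in imaging.pinpoint("side",t)[:2]])
b=(.4468,.1234)
for z in(.038,.041,.052,.06,.068): print(z,proj("side",np.array([*b,z])))
```

```text
[ 7.24506113e-01  1.90349175e+01  9.63422135e+01 -3.24473082e-02
  6.44160808e+01 -2.91435902e+01] [-0.03527406 -0.03049869  0.028101  ] [ 0.19830898  0.30429555 -1.28746768] [0.44732692 0.1230433  0.15392785] [ 1.10717963e-01 -3.95404172e+01 -1.95556462e+01 -1.21476216e-03
  3.91395204e-01  1.99447364e+00]
thumbscrew_head [([220.6, 200.0], 0.6)]
fence_hole [([221.8, 206.4], 0.65)]
thumbscrew [([218.5, 209.9], 0.67), ([221.6, 213.0], 0.57)]
0.038 [221.43537355 207.35293159]
0.041 [221.35576571 206.46348174]
0.052 [221.0619804  203.18105005]
0.06 [220.84643396 200.77277282]
0.068 [220.6292807  198.34654272]
```

View pics/r1.png

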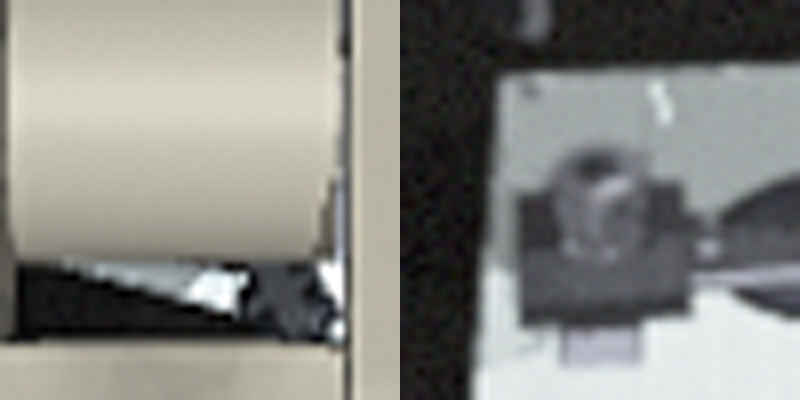

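Run:
```python
from h import *
_,d=imaging.get_image("side");im=_
def zs(us,vs):
    return np.array([w("side",(u,v),depth=d[v,u]) for u in us for v in vs if d[v,u]>0])
a=zs(range(218,227),range(195,203));print("head",np.round(np.percentile(a[:,2],[50,80,90,95,100]),4))
f=zs(range(214,217),range(203,214));g=zs(range(228,231),range(203,214))
print("fence",np.median(f[:,2]),np.median(g[:,2]))
d0=np.load("sided.npy");d=d0
f=zs(range(214,217),range(200,208));g=zs(range(228,231),range(200,208));print("fence0",np.median(f[:,2]),np.median(g[:,2]))
a=zs(range(243,252),range(271,280));print("head0",np.round(np.percentile(a[:,2],[50,80,90,95,100]),4))
plan((.4469,.1234,.0625),0)
```

```text
head [0.067  0.0684 0.0689 0.0692 0.0705]
fence 0.037685249480948646 0.03754524291361028
fence0 0.03764720665972804 0.03744575131005168
head0 [0.0659 0.0672 0.0675 0.0682 0.0703]
t 19.65 q [  0.7  19.2  96.5  -0.   64.3 -28.5] shift [-2.000e-04  1.800e-03  2.969e-01] turnz 0.0 yawx 119.25
```

Request:
{"method": "step_arm", "body": {"steps": [0.5,0,0,0.15,0,0,-0.19,0.5,0,0,0.2,0,0,-0.38,0.5,0,0,0.2,0,0,-0.57,0.5,0,0,0.2,0,0,-0.76,0.5,0,0,0.2,0,0,-0.95,0.5,0,0,0.2,0,0,-1,0.5,0,0,0.2,0,0,-1]}}

```text
time_s: 20.35
position: [0.4466, 0.1232, 0.0918]
tool_rot: [[-0.963, 0.271, -0.001], [0.271, 0.963, -0.0], [0.0, -0.0, -1.0]]
ft_force: [-0.4, 0.3, 0.5]
grip_width: 0.043
```

Run:
```python
from h import *
plan((.4469,.1234,.0625),0)
```

```text
t 20.35 q [  0.7  24.4 101.   -0.   54.7 -73.6] shift [-0.0008  0.0008  0.0975] turnz 0.0 yawx 164.3
```

Request:
{"method": "step_arm", "body": {"steps": [0.5,0,0,0.05,0,0,0,0.5,0,0,0.08,0,0,0,0.5,0,0,0.096,0,0,0,0.5,0,0,0.096,0,0,0,0.2,0,0,0.096,0,0,0,0,0,0,0.096,0,0,0,0,0,0,0.096,0,0,0,0,0,0,0.096,0,0,0]}}

```text
time_s: 21.15
position: [0.4469, 0.1235, 0.0638]
tool_rot: [[-0.963, 0.27, 0.001], [0.27, 0.963, 0.0], [-0.001, 0.001, -1.0]]
ft_force: [-1.5, 2.9, 5.8]
grip_width: 0.027
```

Run:
```python
from h import *
s=env.observe();print(s["q"],s["wrist_torque"],s["ft_force"],s["position"],s["joint_efforts"])
```

```text
[ 7.59582729e-01  2.71195667e+01  1.02717079e+02  3.31389852e-02
  5.00943339e+01 -7.35906675e+01] [0.45869109 0.21378246 0.01123536] [-1.49688009  2.86650778  5.79960527] [0.44691596 0.12354225 0.06383608] [-1.41652711e+00 -3.79409409e+01 -1.34257597e+01 -5.61516266e-01
 -3.17285378e-01 -5.85240938e-03]
```

Request:
{"method": "step_arm", "body": {"steps": [0,0,0,0,0,0,0.15,0,0,0,0,0,0,0.3,0,0,0,0,0,0,0.3]}}

```text
time_s: 21.45
position: [0.447, 0.1236, 0.0638]
tool_rot: [[-0.872, 0.489, 0.001], [0.489, 0.872, 0.0], [-0.001, 0.001, -1.0]]
ft_force: [-0.6, 2.5, 6.0]
grip_width: 0.0268
```

Run:
```python
from h import *
s=env.observe();print(s["q"],s["wrist_torque"],s["ft_force"],s["position"],s["joint_efforts"])
```

```text
[ 7.75458133e-01  2.71237072e+01  1.02715044e+02  1.51110839e-02
  5.00804559e+01 -5.99554340e+01] [0.58516313 0.1558928  0.36661159] [-0.57475483  2.49342166  6.02856195] [0.44695527 0.12360901 0.06381096] [ -1.87295705 -38.2279551  -13.33100259  -0.45780868  -0.20562676
   1.35836598]
```

Request:
{"method": "step_arm", "body": {"steps": [0,0,0,0,0,0,0.15,0,0,0,0,0,0,0.3,0,0,0,0,0,0,0.45,0,0,0,0,0,0,0.6]}}

```text
time_s: 21.85
position: [0.448, 0.124, 0.0645]
tool_rot: [[-0.553, 0.833, 0.004], [0.833, 0.553, 0.001], [-0.001, 0.004, -1.0]]
ft_force: [-0.2, 6.9, 12.0]
grip_width: 0.0268
```

Run:
```python
from h import *
s=env.observe();print(s["q"],s["wrist_torque"],s["ft_force"],s["position"],s["joint_efforts"])
```

```text
[ 7.84841127e-01  2.70792429e+01  1.02623744e+02  1.01685950e-01
  5.00526930e+01 -3.28235759e+01] [1.14469923 0.04310117 0.05845549] [-0.20381313  6.87560829 12.04969393] [0.44796598 0.12397493 0.06448577] [-2.94558406e+00 -3.50704479e+01 -1.15571469e+01 -1.30538519e+00
 -3.02126678e-02 -1.47693336e+00]
```

Request:
{"method": "step_arm", "body": {"steps": [0.3,0,0,0,0,0,0,0.6,0,0,0,0,0,0,0.6,0,0,0,0,0,0,0.6,0,0,-0.05,0,0,0,0.6,0,0,-0.15,0,0,0,0.6,0,0,-0.3,0,0,0,0.6,0,0,-0.45,0,0,0,0.6,0,0,-0.5,0,0,0,0.6,0,0,-0.5,0,0,0]}}

```text
time_s: 22.75
position: [0.4474, 0.1232, 0.2152]
tool_rot: [[-0.557, 0.831, 0.005], [0.831, 0.557, -0.0], [-0.003, 0.004, -1.0]]
ft_force: [0.6, 0.7, -0.2]
grip_width: 0.0511
```

Request:
{"method": "step_arm", "body": {"steps": [0.6,-0.2,0,0,0,0,0,0.6,-0.4,0,0,0,0,0,0.6,-0.6,0,0,0,0,0,0.6,-0.7,0,0,0,0,0,0.6,-0.7,0,0,0,0,0,0.6,-0.7,0,0,0,0,0]}}

```text
time_s: 23.35
position: [0.5636, -0.0524, 0.211]
tool_rot: [[-0.555, 0.832, -0.003], [0.832, 0.555, 0.001], [0.003, -0.002, -1.0]]
ft_force: [-0.6, 0.4, 0.2]
grip_width: 0.0512
```

Run:
```python
from h import *
look("r2",((230,226),(222,203)),r=25)
im,d=imaging.get_image("top");cv2.imwrite("pics/topf.png",im)
_,d=imaging.get_image("side")
def zs(us,vs): return np.array([w("side",(u,v),depth=d[v,u]) for u in us for v in vs if d[v,u]>0])
a=zs(range(218,227),range(195,203));print("head",np.round(np.percentile(a[:,2],[50,80,90,95,100]),4))
f=zs(range(214,217),range(203,214));g=zs(range(228,231),range(203,214))
print("fence",np.median(f[:,2]),np.median(g[:,2]))
print(env.observe()["position"])
```

```text
head [0.0686 0.0702 0.0711 0.0719 0.0734]
fence 0.03756564635034865 0.037624463595648416
[ 0.56287786 -0.04974543  0.21294132]
```

View pics/r2.png

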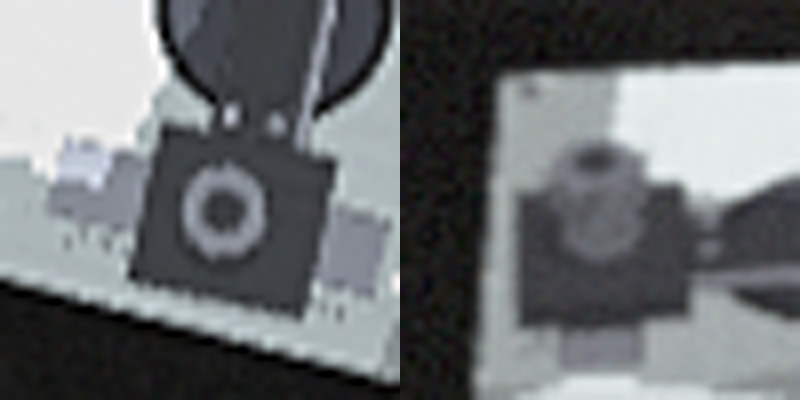

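Run:
```python
from h import *
b=np.array([.4465,.1235])
for z in(.038,.068,.070): print(z,"top",proj("top",np.array([*b,z])),"side",proj("side",np.array([*b,z])))
im=cv2.imread("pics/topf.png");c=cv2.resize(im[208:248,210:250],(560,560),interpolation=cv2.INTER_NEAREST)
s,d=imaging.get_image("side");e=cv2.resize(s[185:225,202:242],(560,560),interpolation=cv2.INTER_NEAREST)
cv2.imwrite("pics/f1.png",c);cv2.imwrite("pics/f2.png",e)
Z=np.array([[w("side",(u,v),depth=d[v,u])[2]*1000 for u in range(216,230)] for v in range(192,214)]);print(np.round(Z).astype(int))
```

```text
0.038 top [233.21525396 227.58757831] side [221.31825144 207.35221523]
0.068 top [232.92110065 226.86337187] side [220.51053018 198.34591293]
0.07 top [232.90097689 226.81382708] side [220.45587852 197.73653268]
[[ 27  30  28  28  29  27  30  30  30  28  25  26  26  30]
 [ 28  27  28  24  27  26  28  27  26  25  28  27  28  28]
 [ 28 811  28  26  29  27  31  27  29  27  29  25  26  28]
 [ 28  27  27  69  69  71  69  69  70  28  27  30  25  28]
 [ 28  71  69  69  70  72  68  72  68  67  69  29  28  27]
 [ 68  68  68  67  71  68  68  68  71  68  68  67  25  27]
 [ 70  70  69  71  69  72  72  72  69  69  70  69  27  31]
 [ 65  70  68  69  68  71  67  72  68  70  69  67  28  27]
 [ 66  70  69  71  71  70  68  69  70  68  69  62  38  37]
 [ 65  64  66  69  68  68  66  68  69  67  64  60  37  38]
 [ 59  62  62  63  63  64  65  66  64  61  62  57  37  36]
 [ 40  57  62  60  61  63  65  65  61  58  61  36  38  36]
 [ 37  55  57  61  59  57  57  60  60  54  54  39  40  39]
 [ 37  36  45  55  54  55  58  58  55  47  42  38  36  37]
 [ 37  36  42  44  48  51  51  47  47  45  41  39  40  41]
 [ 39  36  42  43  43  49  43  43  44  43  42  37  38  40]
 [ 39  40  39  41  43  41  42  44  43  42  38  36  37  40]
 [ 40  35  36  38  42  41  41  37  39  38  39  35  38  36]
 [ 39  37  39  37  33  40  41  38  38  39  36  36  40  38]
 [ 38  36  38  38  38  40  39  36  38  40  39  36  38  40]
 [ 36  37  39  37  38  37  38  39  40  38  38  38  40  39]
 [ 38  38  37  38  38  38  39  38  38  42  37  37  39  39]]
```

View pics/f1.png

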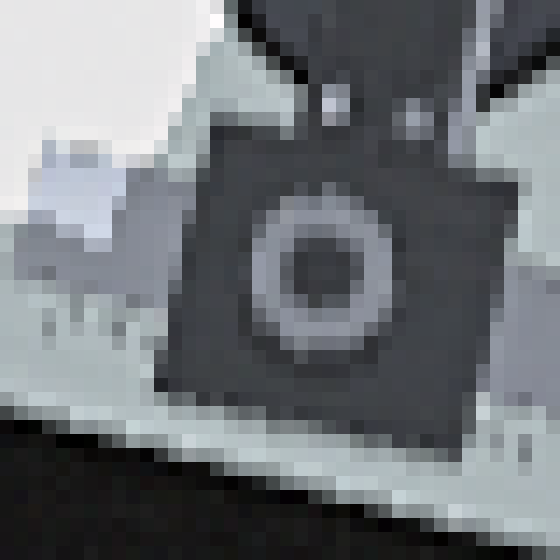

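View pics/f2.png

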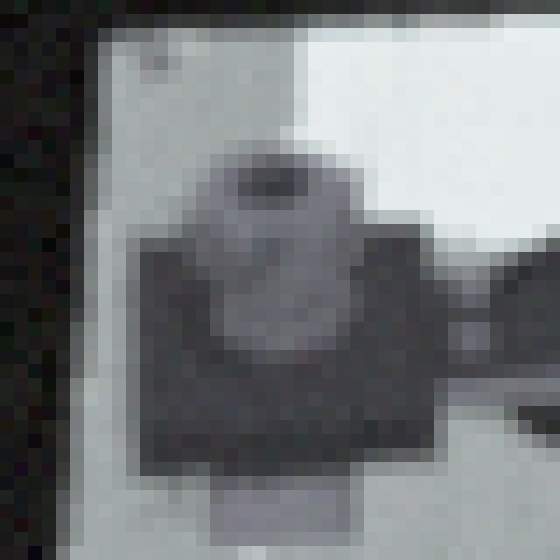

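Run:
```python
from h import *
D={c:np.mean([imaging.get_image(c)[1] for _ in range(10)],0) for c in("top","side")}
D0={"top":np.load("topd.npy"),"side":np.load("sided.npy")}
for c in D:
    np.save(c+"f.npy",D[c])
    for nm,dd,ctr,ztop in(("now",D[c],(.4467,.1240),.068),("start",D0[c],(.4415,-.1675),.066)):
        r=[];pts=[]
        for a in np.linspace(0,2*np.pi,24,endpoint=False):
            for rad in(.008,.010,.012):
                u,v=np.round(proj(c,np.array([ctr[0]+rad*np.cos(a),ctr[1]+rad*np.sin(a),ztop]))).astype(int);pts.append((u,v))
        W=np.array([w(c,p,depth=dd[p[1],p[0]]) for p in set(pts)])
        print(c,nm,len(W),"head z med",np.median(W[:,2]),"p25,75",np.percentile(W[:,2],[25,75]))
        if nm=="now":
            ok=np.abs(W[:,2]-.068)<.008
            A=np.c_[W[ok,:2]-W[ok,:2].mean(0),np.ones(ok.sum())];print("slopes",np.linalg.lstsq(A,W[ok,2],rcond=None)[0])
    R=np.array([[np.cos(-.244),-np.sin(-.244)],[np.sin(-.244),np.cos(-.244)]])
    F=[]
    for x in(-.024,-.02,.02,.024):
        for y in(-.026,-.022,.022,.026):
            q=np.array([.4467,.1225])+R@[x,y];u,v=np.round(proj(c,np.array([*q,.038]))).astype(int);F.append(w(c,(u,v),depth=D[c][v,u]))
    F=np.array(F);print(c,"fence",np.round(np.sort(F[:,2])*1000,1))
    # base plate ref
    G=[]
    for x in(-.03,0.03):
        for y in(-.09,-.08,.08,.09):
            q=np.array([.495,.1155])+R@[x,y];u,v=np.round(proj(c,np.array([*q,.028]))).astype(int);G.append(w(c,(u,v),depth=D[c][v,u])[2])
    print(c,"base",np.round(np.array(G)*1000,1))
```

```text
top now 51 head z med 0.0688362165517602 p25,75 [0.06844665 0.06939665]
slopes [-0.01499221 -0.01630716  0.068843  ]
top start 50 head z med 0.06565282189920418 p25,75 [0.06344502 0.06719411]
top fence [36.6 36.9 36.9 37.  37.  37.2 37.3 37.3 37.4 37.5 37.7 37.8 37.9 38.1
 38.1 38.8]
top base [ 27.9  28.9  27.1  26.9 485.3  28.   26.7  28.2]
side now 40 head z med 0.06928422799705142 p25,75 [0.0689294  0.06959193]
slopes [0.04478664 0.01138279 0.06906451]
side start 60 head z med 0.06627842248561217 p25,75 [0.06537317 0.06705952]
side fence [ 36.7  37.2  37.5  37.5  37.6  37.6  37.7  37.7  38.   38.2  38.4  38.4
  38.6  38.7 114.9 115.2]
side base [28.2 28.4 27.1 28.  27.5 28.3 27.5 28.6]
```

Averaged depth puts the head top about 31.5 mm above the fence, where 30 is home. It may be about 1.5 mm short, and the side force suggests I turned it off-axis. I'll regrasp centred and tighten again.

Run:
```python
from h import *
plan((.447,.1246,.13),56)
```

```text
t 24.6 q [-17.2  25.   75.2  -0.   79.8 -51. ] shift [0.7031 0.0034 0.2772] turnz -1.2444444444444445 yawx 123.85
```

Request:
{"method": "step_arm", "body": {"steps": [0.6,0.16,0,0,0,0,-0.15,0.6,0.32,0,0,0,0,-0.34,0.6,0.48,0,0.05,0,0,-0.53,0.6,0.63,0,0.15,0,0,-0.72,0.6,0.703,0.003,0.27,0,0,-0.9,0.6,0.703,0.003,0.277,0,0,-1,0.6,0.703,0.003,0.277,0,0,-1]}}

```text
time_s: 25.3
position: [0.4464, 0.1251, 0.1296]
tool_rot: [[-0.981, 0.192, -0.002], [0.192, 0.981, -0.0], [0.001, -0.0, -1.0]]
ft_force: [0.3, -0.1, 1.1]
grip_width: 0.051
```

Run:
```python
from h import *
plan((.447,.1246,.085),11)
```

```text
t 25.3 q [  1.   21.1  98.2  -0.   60.8 -78. ] shift [-0.0025 -0.0011  0.1485] turnz -0.24444444444444444 yawx 168.96
```

Request:
{"method": "step_arm", "body": {"steps": [0.6,-0.002,-0.001,0.1,0,0,-0.15,0.6,-0.002,-0.001,0.18,0,0,-0.24,0.6,-0.002,-0.001,0.215,0,0,-0.24,0.6,-0.002,-0.001,0.217,0,0,-0.24,0.6,-0.002,-0.001,0.217,0,0,-0.24]}}

```text
time_s: 25.8
position: [0.4482, 0.1239, 0.0658]
tool_rot: [[-1.0, 0.009, 0.002], [0.009, 1.0, 0.0], [-0.002, 0.0, -1.0]]
ft_force: [0.5, -0.3, -0.3]
grip_width: 0.0509
```

Run:
```python
from h import *
plan((.447,.1246,.064),0)
```

```text
t 25.8 q [  0.8  27.  102.4   0.   50.5 -88.7] shift [0.0041 0.0022 0.0061] turnz 0.0 yawx 179.49
```

Request:
{"method": "step_arm", "body": {"steps": [0.6,0.004,0.002,0.004,0,0,0,0.4,0.004,0.002,0.004,0,0,0,0,0.004,0.002,0.004,0,0,0,0,0.004,0.002,0.004,0,0,0,0,0.004,0.002,0.004,0,0,0,0,0.004,0.002,0.004,0,0,0], "grip_force": 60}}

```text
time_s: 26.4
position: [0.4467, 0.1248, 0.0645]
tool_rot: [[-1.0, 0.006, 0.001], [0.006, 1.0, -0.0], [-0.001, 0.0, -1.0]]
ft_force: [-0.0, 0.6, 7.4]
grip_width: 0.028
```

```bash
cat >> h.py <<'E'
def st():
    s=env.observe();print("t %.2f q6 %.1f"%(s["time_s"],s["q"][5]),"T",np.round(s["wrist_torque"],2),"F",np.round(s["ft_force"],1),"p",np.round(s["position"],4),"eff6",round(s["joint_efforts"][5],2),"w",round(s["grip_width"],4))
E
python3 -c "
from h import *
st()"
```

```text
t 26.40 q6 -88.7 T [-0.01  0.21 -0.04] F [-0.   0.6  7.4] p [0.4467 0.1248 0.0645] eff6 0.0 w 0.028
```

Request:
{"method": "step_arm", "body": {"steps": [0,0,0,0.0008,0,0,0.12,0,0,0,0.0016,0,0,0.24,0,0,0,0.0016,0,0,0.24], "grip_force": 120}}

```text
time_s: 26.7
position: [0.4469, 0.1249, 0.0641]
tool_rot: [[-0.981, 0.196, 0.002], [0.196, 0.981, 0.0], [-0.002, 0.001, -1.0]]
ft_force: [-0.1, 1.3, 7.1]
grip_width: 0.0265
```

```bash
python3 -c "
from h import *
st()"
```

```text
t 26.70 q6 -77.8 T [ 0.19  0.03 -0.03] F [-0.1  1.3  7.1] p [0.4469 0.1249 0.0641] eff6 0.81 w 0.0265
```

Request:
{"method": "step_arm", "body": {"steps": [0,0,0,0.0008,0,0,0.12,0,0,0,0.0016,0,0,0.24,0,0,0,0.0016,0,0,0.24]}}

```text
time_s: 27.0
position: [0.447, 0.125, 0.0637]
tool_rot: [[-0.926, 0.377, 0.003], [0.377, 0.926, 0.0], [-0.002, 0.001, -1.0]]
ft_force: [0.5, 1.6, 7.3]
grip_width: 0.026
```

```bash
python3 -c "
from h import *
st()"
```

```text
t 27.00 q6 -67.0 T [ 0.26 -0.07 -0.04] F [0.5 1.6 7.3] p [0.447  0.125  0.0637] eff6 0.8 w 0.026
```

Request:
{"method": "step_arm", "body": {"steps": [0,0,0,0.0008,0,0,0.12,0,0,0,0.0016,0,0,0.24,0,0,0,0.0016,0,0,0.24]}}

```text
time_s: 27.3
position: [0.4471, 0.125, 0.0636]
tool_rot: [[-0.839, 0.544, 0.003], [0.544, 0.839, 0.001], [-0.002, 0.002, -1.0]]
ft_force: [-2.4, 2.1, 11.5]
grip_width: 0.0265
```

```bash
python3 -c "
from h import *
st()"
```

```text
t 27.30 q6 -56.2 T [ 0.36  0.17 -0.02] F [-2.4  2.1 11.5] p [0.4471 0.125  0.0636] eff6 0.83 w 0.0265
```

Request:
{"method": "step_arm", "body": {"steps": [0,0,0,0,0,0,0.12,0,0,0,0,0,0,0.24,0,0,0,0,0,0,0.35,0,0,0,0,0,0,0.35]}}

```text
time_s: 27.7
position: [0.4471, 0.1251, 0.0636]
tool_rot: [[-0.66, 0.751, 0.003], [0.751, 0.66, 0.001], [-0.002, 0.003, -1.0]]
ft_force: [-0.5, 2.0, 11.2]
grip_width: 0.0265
```

```bash
python3 -c "
from h import *
st()"
```

```text
t 27.70 q6 -40.4 T [0.32 0.06 0.01] F [-0.5  2.  11.2] p [0.4471 0.1251 0.0636] eff6 0.78 w 0.0265
```

Request:
{"method": "step_arm", "body": {"steps": [0,0,0,0,0,0,0.12,0,0,0,0,0,0,0.24,0,0,0,0,0,0,0.35,0,0,0,0,0,0,0.35]}}

```text
time_s: 28.1
position: [0.4472, 0.1249, 0.0635]
tool_rot: [[-0.432, 0.902, 0.003], [0.902, 0.432, 0.0], [-0.001, 0.003, -1.0]]
ft_force: [-0.3, -0.4, 9.1]
grip_width: 0.0263
```

```bash
python3 -c "
from h import *
st()"
```

```text
t 28.10 q6 -24.7 T [ 0.18 -0.11  0.02] F [-0.3 -0.4  9.1] p [0.4472 0.1249 0.0635] eff6 0.81 w 0.0263
```

Request:
{"method": "step_arm", "body": {"steps": [0.3,0,0,0,0,0,0,0.6,0,0,0,0,0,0,0.6,0,0,0,0,0,0,0.6,0,0,-0.05,0,0,0,0.6,0,0,-0.15,0,0,0,0.6,0,0,-0.3,0,0,0,0.6,0,0,-0.3,0,0,0]}}

```text
time_s: 28.8
position: [0.4483, 0.1249, 0.1567]
tool_rot: [[-0.434, 0.901, 0.009], [0.901, 0.434, 0.0], [-0.004, 0.008, -1.0]]
ft_force: [0.2, 0.6, -1.0]
grip_width: 0.051
```

```bash
cat > chk.py <<'E'
from h import *
st()
def chk(cams,ctr=(.4469,.1247)):
  for c in cams:
    fr=[imaging.get_image(c) for _ in range(8)];dd=np.median([f[1] for f in fr],0);cv2.imwrite(f"pics/chk_{c}.png",fr[0][0])
    pts=set()
    for a in np.linspace(0,2*np.pi,24,endpoint=False):
        for rad in(.008,.010,.012):
            pts.add(tuple(np.round(proj(c,np.array([ctr[0]+rad*np.cos(a),ctr[1]+rad*np.sin(a),.068]))).astype(int)))
    W=np.array([w(c,p,depth=dd[p[1],p[0]]) for p in pts])
    R=np.array([[np.cos(-.244),-np.sin(-.244)],[np.sin(-.244),np.cos(-.244)]]);F=[]
    for x in(-.024,-.02,.02,.024):
        for y in(-.026,-.022,.022,.026):
            q=np.array([ctr[0],ctr[1]-.001])+R@[x,y];u,v=np.round(proj(c,np.array([*q,.038]))).astype(int);F.append(w(c,(u,v),depth=dd[v,u])[2])
    ok=np.abs(W[:,2]-.068)<.006
    A=np.c_[W[ok,:2]-W[ok,:2].mean(0),np.ones(ok.sum())]
    print(c,"head",np.median(W[:,2]),"fence",np.median(F),"diff",np.median(W[:,2])-np.median(F),"slope",np.lstsq(A,W[ok,2],rcond=None)[0] if 0 else np.linalg.lstsq(A,W[ok,2],rcond=None)[0])
import sys
chk(sys.argv[1:])
E
python3 chk.py side
```

```text
t 28.80 q6 -24.8 T [-0.04 -0.02  0.03] F [ 0.2  0.6 -1. ] p [0.4483 0.1249 0.1567] eff6 -0.0 w 0.051
side head 0.067771042917879 fence 0.03765338205946844 diff 0.030117660858410555 slope [ 0.01564056 -0.00993646  0.06776698]
```

Request:
{"method": "step_arm", "body": {"steps": [0.6,0,0,-0.1,0,0,0,0.6,-0.2,0,-0.2,0,0,0,0.6,-0.4,0,-0.2,0,0,0,0.6,-0.6,0,-0.2,0,0,0,0.6,-0.7,0,-0.2,0,0,0,0.6,-0.7,0,-0.2,0,0,0,0.6,-0.7,0,-0.2,0,0,0]}}

```text
time_s: 29.9
position: [0.5379, -0.0661, 0.2113]
tool_rot: [[-0.432, 0.902, -0.001], [0.902, 0.432, 0.0], [0.001, -0.001, -1.0]]
ft_force: [-0.4, 0.4, -0.5]
grip_width: 0.0512
```

```bash
python3 chk.py side top; python3 -c "
import cv2,numpy as np
a=cv2.imread('pics/chk_top.png')[206:251,208:253];b=cv2.imread('pics/chk_side.png')[183:228,200:245]
cv2.imwrite('pics/f5.png',np.hstack([cv2.resize(x,(390,390),interpolation=cv2.INTER_NEAREST) for x in(a,b)]))"
```

```text
t 29.90 q6 -45.1 T [ 0.05 -0.02 -0.01] F [-0.4  0.4 -0.5] p [ 0.5379 -0.0661  0.2113] eff6 -0.26 w 0.0512
side head 0.06782830432303066 fence 0.037584195552929356 diff 0.030244108770101308 slope [ 0.01319544 -0.01558448  0.06783536]
top head 0.06757373869486027 fence 0.036871907111664326 diff 0.03070183158319595 slope [-0.02238354 -0.02035811  0.06763928]
```

View pics/f5.png

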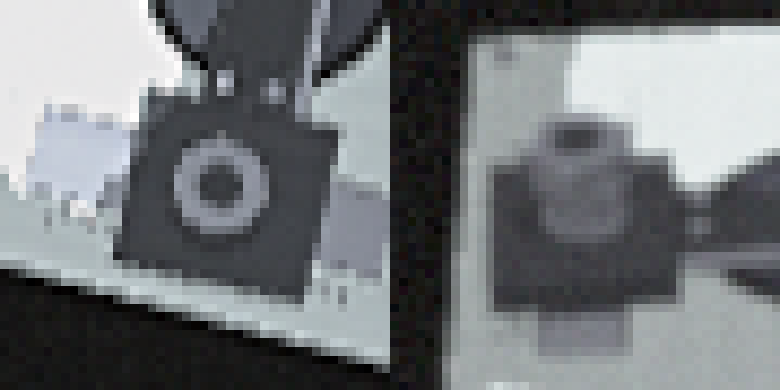

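View pics/chk_side.png

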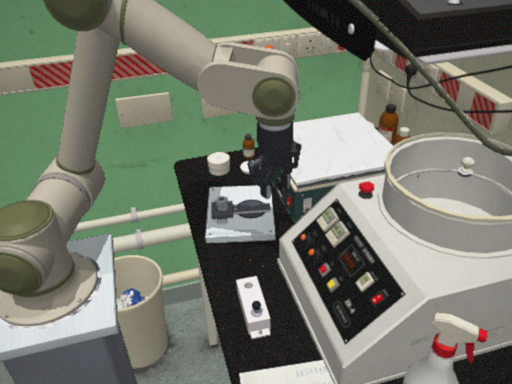

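```bash
python3 -c "
from h import *
st();print(close_job())"
```

```text
t 30.70 q6 -45.1 T [-0.02  0.    0.01] F [-1.4  0.4 -0.6] p [ 0.5375 -0.0644  0.2123] eff6 0.0 w 0.0512
the job is handed in; nothing more can be done
None
```

The job was handed in at about 31 s of the 64 s allowed. My last checks indicate the thumbscrew is home and clamping the fence.

**What I did:** I took the thumbscrew from the left bore and put it through the fence hole. I slid it and the fence right until the point dropped into the tapped hole, about 15–16 mm along the slot. Then I screwed it clockwise until it stopped sinking. The tool never read more than about 12 N in any direction at the points where I took a reading.

**Final checks:**
- **Height:** averaged depth puts the head's top 30.2 mm (side camera) and 30.7 mm (top camera) above the fence, where fully home is 30 mm. The limit is 31.3 mm.
- **Fit:** the head is upright and centred in the fence hole to about 1 mm, and the fence lies flat.
- **Surroundings:** the locating pin stood in its bore and the tub looked undisturbed. I did not measure either, or the beaker. The gripper was open and clear of everything.

**What disagreed:**
- **First tightening:** it looked home from a rough check, but after a slightly off-axis regrasp the gap read about 1.5 mm. I regrasped centred and tightened again; the screw sank another 0.9 mm and stopped.
- **No clear torque rise:** the wrist's torque reading never rose clearly in that last tightening, and the last joint's effort stayed near 0.8 N m. "Home" therefore rests on the screw no longer sinking, the downward force rising to about 11 N, and the depth readings.

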